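# Load a tube rack up the drop-flap ramp of a bench scanner

### The job

Load the pink tube rack into the bench scanner: gently fold the scanner's loading flap all the way down so that it becomes a ramp, stand the pink rack on it between the guide ribs, and push the rack up the ramp and in under the scan head until it rests against the rubber stop at the top. Push it home softly, and leave it standing there with the flap down. Keep the rack upright throughout and leave everything else on the bench where it is.

Things in the scene. Friction and masses are not known exactly. Their poses are not given: they have to be found in the camera images.
- scanner: White bench tube-rack scanner, fixed, 134 mm wide. Origin on the bench under the middle of the flap's hinge line; +x is the loading direction (uphill), +y left, z up. From the hinge line (36 mm up) a lane, 40 mm clear between ribs 8 mm high, climbs at 10 degrees along +x for 138 mm to the stop. Behind the stop: electronics box, 92 mm high, x = 165 to 245 mm.
- head_front (a point): Middle of the lower front edge of the white scan head that bridges the lane, 140 mm above the bench, right over the hinge line. The head reaches 70 mm on along scanner +x, 67 mm to either side and 60 mm up; its columns stand from 42 mm off the lane middle. A loaded rack's rear end lies just behind this edge, under the head, so the tool that pushes it home must lean back from the head.
- stop: Stop at the top of the lane: dark steel block faced with black rubber, 50 mm wide, 36 mm high. Origin at the foot of the rubber face, on the lane surface, mid-lane. +x up the slope (into the stop), +y left, +z square to the lane. Lane and lowered flap lie in its plane z = 0; hinge line at x = -138 mm, lowered flap's free edge at x = -303 mm.
- flap (a joint): Angle of the loading flap about the level hinge line at the lower end of the lane. 0 = upright; grows as it swings down towards the robot, away from the scan head; 1.745 rad = fully down, a ramp in line with the 10 degree lane. Starts between 0.40 and 0.85. The hinge is stiff (0.32 N m friction): it stays where it is left and needs 1 to 4 N near its free edge.
- flap_hinge (a point): Middle of the flap's hinge line, 36 mm above the bench, on the running surface.
- flap_edge (a point): Middle of the flap's free edge (blue strip), on the running surface, 165 mm from the hinge line. Aluminium plate 104 mm wide, 6 mm thick; the running surface has two guide ribs 8 mm high, 40 mm clear apart, flared over the last 35 mm at the free end; it faces the scan head while the flap is up, and up when it is down.
- pink_rack_center (a point): Centre of the pink tube rack (loose, about 0.2 kg), 27.5 mm above its underside, half-way up its solid block, which is 126 mm long (own x), 30 mm wide (own y), 55 mm high. A row of five white-capped tubes stands 22 mm above it (77 mm in all). Same at both ends; either end may go first. Its underside grips: it stays put on the ramp; pushing it up takes 2 to 7 N.
- yellow_rack_center (a point): Centre of the yellow tube rack, blue caps, same shape and size as the pink one. To be left alone.
- green_rack_center (a point): Centre of the green tube rack, red caps, same shape and size as the pink one. To be left alone.
- media_bottle: Clear bottle with orange cap, diameter 70 mm, 150 mm high, origin under its centre. To be left alone.
- beaker: Clear plastic beaker, diameter 84 mm, 110 mm high, origin under its centre. To be left alone.
- tip_box: Blue pipette-tip box with clear lid, 122 x 87 x 85 mm, origin under its centre. To be left alone.
- timer: Flat white timer, 65 x 75 x 20 mm, origin under its centre. To be left alone.
- buffer_jar: Amber jar with orange cap, diameter 60 mm, 90 mm high, origin under its centre. To be left alone.
Things that resemble listed ones, but are neither listed nor needed, are in the scene too. Leave any grey look-alike of the part that bears pink_rack_center alone.

How it is judged (in metres and radians):
On the way, in this order (a step that is already met when the one before it is completed fails the run):
1. the flap is folded fully down (within 0.055 rad) (value of joint flap above 1.69 rad), for 0.2 s.
2. the pink rack stands on the ramp between the ribs, lying along the slope, at least 30 mm short of the stop (value of joint flap above 1.69 rad and x of pink_rack_center in the frame of stop between -0.29 and -0.093 m and y of pink_rack_center in the frame of stop between -0.012 and 0.012 m and z of pink_rack_center in the frame of stop between 0.022 and 0.034 m and angle between the x axis of pink_rack_center and the x axis of stop, either way round below 0.1 rad and angle between pink_rack_center's own z axis and vertical below 0.3 rad), for 0.2 s.
At the end, for the whole second after the job is handed in: The pink rack stands at rest on the lane between the ribs, its leading end against the rubber stop (gap under 4 mm), along the lane within 0.1 rad, and the flap is down within 0.055 rad of its end position (value of joint flap above 1.69 rad and x of pink_rack_center in the frame of stop above -0.067 m and linear speed of pink_rack below 0.01 m/s and y of pink_rack_center in the frame of stop between -0.012 and 0.012 m and z of pink_rack_center in the frame of stop between 0.022 and 0.034 m and angle between the x axis of pink_rack_center and the x axis of stop, either way round below 0.1 rad and angle between pink_rack_center's own z axis and vertical below 0.3 rad); the robot touches nothing.
It fails at once if the flap is slammed (faster than 3 rad/s) (velocity of joint flap above 3 rad/s).
It fails at once if the pink rack is tipped more than 0.7 rad from upright (angle between pink_rack_center's own z axis and vertical above 0.7 rad).
It fails at once if the pink rack is rammed into the stop with more than 50 N (contact force between pink_rack and stop above 50 N).
It fails at once if another thing on the bench is moved more than 25 mm (distance of any of yellow_rack_center, green_rack_center, media_bottle, beaker, tip_box, timer, buffer_jar from where it was at the start of the episode above 0.025 m).
It also fails if it takes over 61 s, if anything falls off the work surface, if the arm or the gripper's body presses on something with over 40 N, if the wrist force passes 120 N, or if a joint passes its speed limit or range.

### The arm

A 6-joint arm with a two-finger parallel gripper is mounted at the origin on the work surface. World frame = base frame: x ahead of the robot, y to its left, z up, the work surface at z = 0. Lengths are in m, angles in degrees, forces in N, time in s.
With the tool pointing down it reaches from about 0.35 to 0.975 m from the base axis. Payload 4.9 kg.
Tool frame: the origin (TCP) lies between the finger pads; the fingertips stand 22 mm ahead of it and the grasp point (between the pads) lies 3 mm ahead of it; z points along the fingers, x is the direction in which the jaws open and shut, and the axes are right-handed (so a half turn about z gives the same grasp; the last joint's range is limited). The gripper opens to 85 mm and grips with 20 to 120 N. Pads are 22 mm wide; open, the fingers measure 114 mm over their backs; the gripper's body (76 mm by 85 mm) begins 54 mm behind the grasp point. The pads swing forward as they close: fully open they stand 13 mm farther back than shut.
Start: joints at [67.437, 3.019, 92.412, -0, 84.569, -6.818], TCP at [0.17, 0.602, 0.253] pointing down, gripper open.
Joint ranges: [-172.51, 172.51], [-57.92, 126.97], [3.15, 148.05], [-58.71, 238.71], [5.1, 150.11], [-179.66, 179.66]. Speed limits (degrees/s): [147.25, 147.25, 180, 180, 180, 180].

### API

Orientations are given as [roll, pitch, yaw] about the fixed x, y, z axes, in that order (R = Rz(yaw) Ry(pitch) Rx(roll)).
In Python, from station import bot gives the robot as it stands.
- The arm moves only by the tool servo_tool, never from a script. Its argument "deltas" is text: rows parted by semicolons, each of 5 numbers parted by spaces: the finger opening in m, from 0 to 0.0854, then the shift along the tool's x, y, z in m, then the turn about the tool's z in rad. A call has 1 to 12 rows; each row shifts and turns the commanded pose from where the row before left it, along the tool's axes as they then stand; what a row does not reach is not made up. A row lasts 1/12 s, in which the tool goes at most 41.7 mm and 7.16 degrees, less where a joint would pass 70% of its speed; a pose out of reach is approached as far as the arm can. A call with a gripper value outside its range is refused whole. The fingers move at their own pace and stop on an object; "newtons" is the grip in N (left out, the last holds). Time passes only in rows, so rows that do not move let the fingers close. It gives the time, the measured TCP pose, the force and the opening at its end, in the units of the state.
- bot.get_state(): the state, without advancing time (a new reading comes with each control period).
- bot.read_camera(name): name is "scene" or "top" or "wrist"; returns the picture (480x640x3 uint8, blue, green, red); there is no depth.
- bot.camera_params(name): a dict with "camera_matrix" (3x3 intrinsics, pixels), "cam_to_world" (4x4, takes a point from camera to world coordinates); the wrist camera has in their place "T_tool_cam" (4x4, takes a point from camera to tool coordinates, whose origin is the TCP and whose axes are the tool frame's). Camera axes: x right, y up, looking along -z (the intrinsics and any distortion apply to the point x, -y, -z); pixel columns grow to the right and rows downward; lengths in m; the calibration is good to about 2 mm. A picture is of the moment at which its call begins: read the wrist's pose just before it. camera_params takes no time and is no camera call.
- bot.hand_in(): hands the job in, once; it reports no verdict.
The state is a dict: "time_s": time; "joint_positions": joint angles; "joint_velocities": joint speeds; "joint_efforts": joint torques, N m; "ee_pos": TCP position; "tool_rot": TCP orientation; "force": force on the tool from outside, world axes, zero at the start; "moment": the same for the moment, N m; "opening": opening from 0.0 (shut) to 1.0 (fully open).
Only numpy, scipy, OpenCV 4.12 (cv2) and the standard library are available. Lean on these libraries where they do the work, as an engineer would, in place of code of your own. Each camera call takes 0.05 s, during which the arm holds its last target.

## Working session

There is one attempt and no reset: what is moved stays moved. The work goes in short steps, Python scripts to look and compute and a tool call to move; the robot and the scene stay as the last step left them, time stands still between calls to the robot, and variables do not carry over. Pictures are saved under pics/ and viewed, and the job is handed in when it is done.

Besides the shell and the picture viewer there is one more tool, called after "Request:" as a command line: name --argument value ..., lists and objects as JSON in quotes. servo_tool: Moves the arm, as the interface text tells. Its arguments: {"type":"object","properties":{"deltas":{"type":"string"},"newtons":{"type":"number"}},"required":["deltas"]}

```bash
ls; mkdir -p pics; python3 - <<'E'
from station import bot
import cv2
print(bot.get_state())
for n in ["scene","top","wrist"]:
    im=bot.read_camera(n); cv2.imwrite(f"pics/{n}0.png",im)
    print(n,bot.camera_params(n))
E
```

```text
pics
{'time_s': 0.0, 'joint_positions': array([ 6.74360095e+01,  3.05691192e+00,  9.24931450e+01, -9.33666814e-04,
        8.45699660e+01, -6.81778123e+00]), 'joint_velocities': array([ 0.0449203 ,  0.01199971,  0.03812532, -0.02863592, -0.02575763,
       -0.03502526]), 'joint_efforts': array([-5.88244693e-04, -3.93664885e+01, -3.70183897e+01, -3.76326102e-05,
        6.84011189e-03,  6.00540076e-06]), 'ee_pos': array([0.16938122, 0.60099596, 0.25205576]), 'tool_rot': array([-1.79986675e+02,  1.19284491e-01,  7.42538939e+01]), 'force': array([ 0.18045763,  0.27958236, -0.07403719]), 'moment': array([ 0.00764329, -0.05672076, -0.03782415]), 'opening': 0.9984889809052833}
scene {'camera_matrix': array([[526.09100883,   0.        , 311.09947134],
       [  0.        , 526.09100883, 241.02235848],
       [  0.        ,   0.        ,   1.        ]]), 'cam_to_world': array([[-0.63802829, -0.59525247,  0.48846126,  1.0902084 ],
       [ 0.76982696, -0.50704441,  0.38764987,  0.41193338],
       [ 0.01692201,  0.62336223,  0.78175008,  0.98032696],
       [ 0.        ,  0.        ,  0.     
[... 294 characters left out ...]
, -0.00698489,  0.00844984, -0.00878043],
       [ 0.00791503,  0.07333884,  0.99727567,  1.30200132],
       [ 0.        ,  0.        ,  0.        ,  1.        ]])}
wrist {'camera_matrix': array([[383.40521786,   0.        , 322.11914978],
       [  0.        , 383.40521786, 244.30002667],
       [  0.        ,   0.        ,   1.        ]]), 'T_tool_cam': array([[ 9.99999253e-01,  1.14792592e-03,  4.18982601e-04,
        -2.33178662e-04],
       [ 1.22178851e-03, -9.45577961e-01, -3.25393341e-01,
        -8.45523910e-02],
       [ 2.26532640e-05,  3.25393610e-01, -9.45578658e-01,
        -1.20344482e-01],
       [ 0.00000000e+00,  0.00000000e+00,  0.00000000e+00,
         1.00000000e+00]])}
```

View pics/scene0.png

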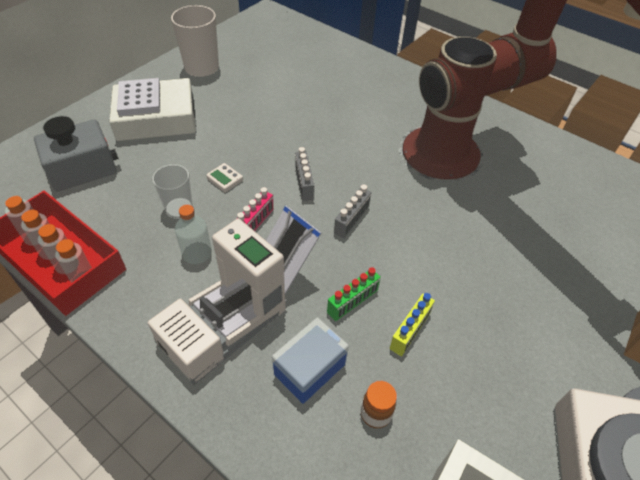

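View pics/top0.png

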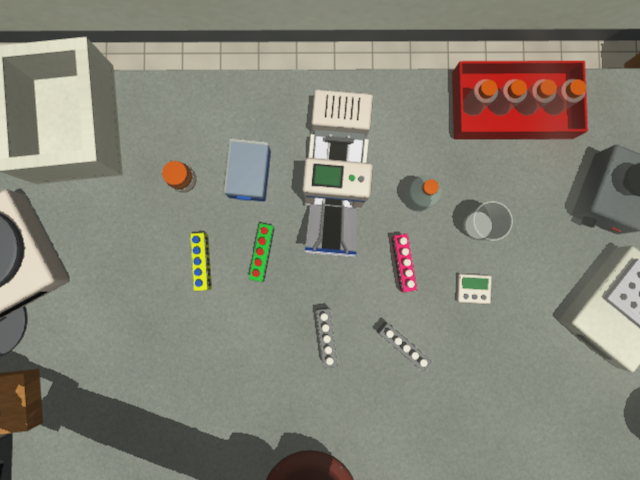

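View pics/wrist0.png

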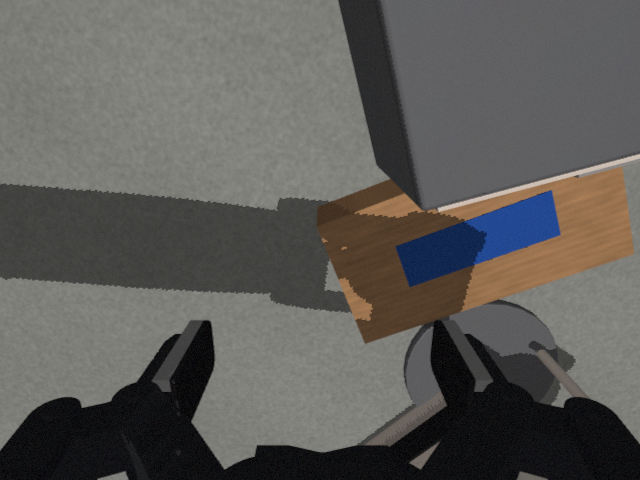

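The scene camera shows the pink rack at about (258,208), the grey look-alikes at (304,173) and (352,210), and the flap's blue edge at about (300,222). In the top view the pink rack is at (403,263), the grey racks are at (326,337) and (402,343), and the flap edge is at (331,252). I'll crop closer next.

```bash
python3 - <<'E'
import cv2
im=cv2.imread("pics/top0.png")
cv2.imwrite("pics/topc.png",cv2.resize(im[80:300,290:430],None,fx=2.7*1,fy=2.7,interpolation=cv2.INTER_CUBIC))
im=cv2.imread("pics/scene0.png")
cv2.imwrite("pics/scenec.png",cv2.resize(im[170:390,140:400],None,fx=2.7*1,fy=2.7,interpolation=cv2.INTER_CUBIC))
E
```

```text
(no output)
```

View pics/topc.png

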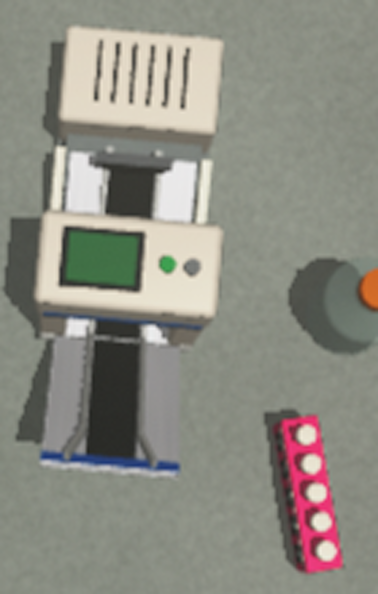

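View pics/scenec.png

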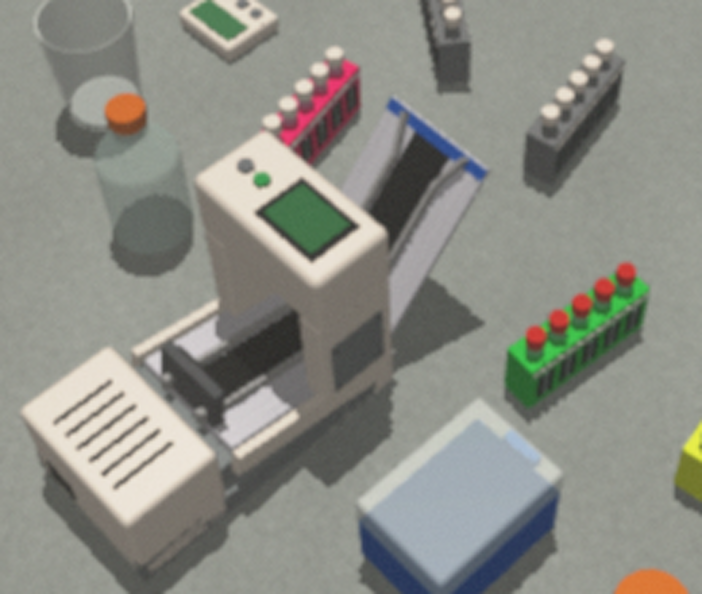

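```bash
cat > h.py <<'E'
import numpy as np, cv2
from scipy.optimize import least_squares
from scipy.spatial.transform import Rotation as R
from station import bot
P={n:bot.camera_params(n) for n in("scene","top","wrist")}
def proj(n,p,T=None):
    c=P[n]; T=c["cam_to_world"] if T is None else T
    q=(np.atleast_2d(p)-T[:3,3])@T[:3,:3]
    q=q*[1,-1,-1]; u=q@c["camera_matrix"].T
    return u[:,:2]/u[:,2:]
def Ttool(s):
    T=np.eye(4);T[:3,:3]=R.from_euler("xyz",s["tool_rot"],degrees=True).as_matrix();T[:3,3]=s["ee_pos"];return T
def Twrist(s): return Ttool(s)@P["wrist"]["T_tool_cam"]
def ray(n,uv,T=None):
    c=P[n]; T=c["cam_to_world"] if T is None else T
    d=np.linalg.inv(c["camera_matrix"])@[uv[0],uv[1],1]; d=T[:3,:3]@(d*[1,-1,-1]); return T[:3,3],d
def onz(n,uv,z,T=None):
    o,d=ray(n,uv,T); return o+d*(z-o[2])/d[2]
E
python3 - <<'E'
from h import *
top=lambda L:np.array(L)/2.7+[290,80]
sc=lambda L:np.array(L)/2.7+[140,170]
w=.067
head=np.array([[.07,w,.2],[.07,-w,.2],[0,w,.2],[0,-w,.2]])
box=np.array([[.245,w,.092],[.245,-w,.092],[.165,w,.092],[.165,-w,.092]])
def flap(f):
    # direction from hinge
    x=-.165*np.sin(f); z=.036+.165*np.cos(f); return np.array([[x,.052,z],[x,-.052,z]])
obs=[("top",head,top([[44,212],[222,225],[38,303],[215,315]])),
("top",box,top([[70,28],[222,42],[60,125],[212,135]])),
("scene",head,sc([[318,285],[197,180],[386,232],[262,137]])),
("scene",box,sc([[127,528],[24,410],[215,455],[110,348]])),
("top",None,top([[42,455],[178,468]])),("scene",None,sc([[486,175],[392,100]]))]
def W(p,q):
    c,s=np.cos(q[2]),np.sin(q[2]); return p@np.array([[c,s,0],[-s,c,0],[0,0,1]])+[q[0],q[1],0]
def res(q,split=False):
    r=[proj(n,W(m if m is not None else flap(q[3]),q))-o for n,m,o in obs]
    return r if split else np.concatenate(r).ravel()
s=least_squares(res,[.55,-.03,0,.6],loss="soft_l1")
print(s.x,np.degrees(s.x[2]))
for r in res(s.x,True): print(r.round(1).tolist())
print(W(flap(s.x[3]),s.x))
a=top([[306,434],[311,463],[316,492],[321,521],[327,550]]);b=sc([[335,57],[320,73],[304,88],[288,104],[272,122]])[::-1]
for u,v in zip(a,b):
    A=onz("top",u,.077);B=onz("scene",v,.077);print(A,B)
# other things on the bench
for nm,uv in dict(g1=(326,337),g2=(402,343),green=(261,252),bottle=(428,188),timer=(474,289)).items(): print(nm,onz("top",uv,.07))
E
```

```text
[ 0.65139689 -0.05689817 -0.09344331  0.71718017] -5.353907144102376
[[-1.6, -2.0], [0.4, -0.9], [-2.6, -0.5], [0.2, 1.0]]
[[-3.7, -2.3], [1.4, -2.2], [-3.1, -2.2], [2.2, -0.6]]
[[-0.2, 0.6], [-2.0, -1.9], [2.9, -1.4], [2.1, -5.2]]
[[1.4, 0.4], [-2.8, -2.2], [3.4, -0.3], [-0.5, -3.9]]
[[-1.0, 0.2], [0.2, -0.2]]
[[0.3, -2.6], [-0.1, -2.1]]
[[ 0.54827376  0.004994    0.16035425]
 [ 0.53856979 -0.09855229  0.16035425]]
[ 0.56834579 -0.20752276  0.077     ] [ 0.57180061 -0.20616103  0.077     ]
[ 0.54508473 -0.21108709  0.077     ] [ 0.54832073 -0.21014781  0.077     ]
[ 0.52188694 -0.21464172  0.077     ] [ 0.52602418 -0.21260376  0.077     ]
[ 0.49875218 -0.21818669  0.077     ] [ 0.50415742 -0.21429099  0.077     ]
[ 0.47567409 -0.22251929  0.077     ] [ 0.48156073 -0.21750138  0.077     ]
g1 [ 0.36308919 -0.03869514  0.07      ]
g2 [ 0.34898011 -0.20165176  0.07      ]
green [0.54654211 0.10052104 0.07      ]
bottle [ 0.68414431 -0.26491258  0.07      ]
timer [ 0.46314974 -0.3596863   0.07      ]
```

Request:
servo_tool --deltas "0.0 0 0 -0.01 -0.09;0.0 0 0 -0.01 -0.09;0 -0.031 0.0195 -0.003 0;0 -0.031 0.0195 -0.003 0;0 -0.031 0.0195 -0.003 0;0 -0.031 0.0195 -0.003 0;0 -0.031 0.0195 -0.003 0;0 -0.031 0.0195 -0.003 0;0 -0.031 0.0195 -0.003 0;0 -0.031 0.0195 -0.003 0;0 -0.031 0.0195 -0.003 0;0 -0.031 0.0195 -0.003 0"

```text
time_s: 1.15
ee_pos: [0.3345, 0.2728, 0.3032]
tool_rot: [180.0, -0.0, 84.6]
force: [0.3, 0.7, -0.9]
opening: -0.004
```

Request:
servo_tool --deltas "0 -0.031 0.0195 -0.003 0;0 -0.031 0.0195 -0.003 0;0 -0.031 0.0195 -0.003 0;0 -0.031 0.0195 -0.003 0;0 -0.031 0.0195 -0.003 0;0 -0.031 0.0195 -0.003 0;0 -0.031 0.0195 -0.003 0;0 -0.031 0.0195 -0.003 0;0 -0.031 0.0195 -0.003 0;0 -0.031 0.0195 -0.003 0;0 0 0 0 0"

```text
time_s: 2.07
ee_pos: [0.5007, -0.0574, 0.333]
tool_rot: [180.0, 0.1, 84.2]
force: [-0.1, -0.0, -0.6]
opening: -0.002
```

```bash
python3 - <<'E'
from h import *
s=bot.get_state(); im=bot.read_camera("wrist"); cv2.imwrite("pics/w1.png",im)
np.save("s1.npy",Twrist(s)); print(s["time_s"],s["ee_pos"],s["tool_rot"],s["opening"],s["force"],s["joint_positions"])
E
```

```text
2.0667 [ 0.50065899 -0.05739481  0.33300778] [1.79996771e+02 1.16721461e-01 8.42344933e+01] -0.0016713797183857753 [-0.12931538 -0.01845294 -0.6038539 ] [-14.94753176 -15.81839605 102.2677976   -0.11492841  93.52877786
 -99.18912407]
```

View pics/w1.png

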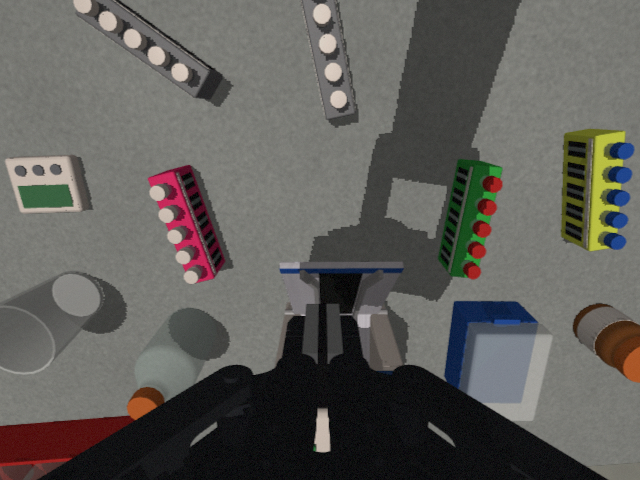

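```bash
python3 - <<'E'
import cv2
im=cv2.imread("pics/w1.png")
cv2.imwrite("pics/w1a.png",cv2.resize(im[140:400,130:430],None,fx=2.6,fy=2.3,interpolation=cv2.INTER_CUBIC)[:598])
E
```

```text
(no output)
```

View pics/w1a.png

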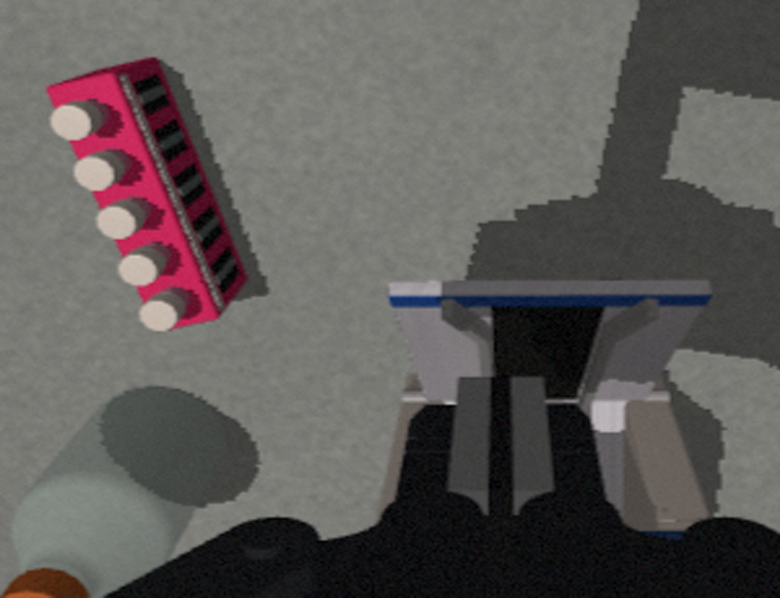

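```bash
cat > fit.py <<'E'
from h import *
top=lambda L:np.array(L)/2.7+[290,80]
sc=lambda L:np.array(L)/2.7+[140,170]
wr=lambda L:np.array(L)/[2.6,2.3]+[130,140]
T1=np.load("s1.npy")
def head(d): 
    w=.067-d; return np.array([[.07-d,w,.2],[.07-d,-w,.2],[d,w,.2],[d,-w,.2]])
def box(d):
    w=.062-d;return np.array([[.245-d,w,.092],[.245-d,-w,.092],[.165+d,w,.092],[.165+d,-w,.092]])
def flap(f):
    x=-.165*np.sin(f); z=.036+.165*np.cos(f); return np.array([[x,.052,z],[x,-.052,z]])
obs=[("top",'h',top([[44,212],[222,225],[38,303],[215,315]])),
("top",'b',top([[70,28],[222,42],[60,125],[212,135]])),
("scene",'h',sc([[318,285],[197,180],[386,232],[262,137]])),
("scene",'b',sc([[127,528],[24,410],[215,455],[110,348]])),
("top",'f',top([[42,453],[178,466]])),("scene",'f',sc([[486,175],[392,100]])),("wrist",'f',wr([[712,295],[390,296]]))]
def W(p,q):
    c,s=np.cos(q[2]),np.sin(q[2]); return p@np.array([[c,s,0],[-s,c,0],[0,0,1]])+[q[0],q[1],0]
def mod(k,q): return head(q[4]) if k=='h' else box(q[5]) if k=='b' else flap(q[3])
def res(q,split=False):
    r=[(proj(n,W(mod(m,q),q),T1 if n=="wrist" else None)-o) for n,m,o in obs]
    return r if split else np.concatenate(r).ravel()
s=least_squares(res,[.65,-.05,-.09,.7,0.003,.003],loss="soft_l1")
print(s.x,np.degrees(s.x[2]))
for r in res(s.x,True): print(r.round(1).tolist())
print(W(flap(s.x[3]),s.x))
E
python3 fit.py; python3 - <<'E'
from h import *
T1=np.load("s1.npy")
wr=lambda L:np.array(L)/[2.6,2.3]+[130,140]
top=lambda L:np.array(L)/2.7+[290,80]
sc=lambda L:np.array(L)/2.7+[140,170]
C=wr([[71,122],[95,172],[116,221],[138,269],[159,315]])
a=top([[306,434],[311,463],[316,492],[321,521],[327,550]])[::-1];b=sc([[335,57],[320,73],[304,88],[288,104],[272,122]])
p=np.array([onz("wrist",u,.077,T1) for u in C])
pt=np.array([onz("top",u,.077) for u in a]);ps=np.array([onz("scene",u,.077) for u in b])
for q in(p,pt,ps):
    print(q.mean(0),np.degrees(np.arctan2(*(q[-1]-q[0])[[1,0]])),np.linalg.norm(q[-1]-q[0]))
E
```

```text
[ 0.65242413 -0.05668354 -0.09555048  0.74465458  0.00286604  0.00147275] -5.474639268063397
[[-0.4, -1.0], [-1.2, -0.1], [-1.1, -2.4], [-1.3, -1.1]]
[[-0.6, -1.9], [-1.5, -2.2], [-0.0, -3.2], [-0.6, -1.9]]
[[-0.5, -0.8], [-0.2, -1.5], [0.4, -1.0], [1.7, -3.3]]
[[-0.7, -2.1], [-0.7, -0.3], [0.1, -1.7], [0.5, -1.2]]
[[-1.3, 2.1], [-0.3, 1.8]]
[[1.2, -2.1], [0.9, -1.6]]
[[-0.2, 0.4], [-0.9, 0.6]]
[[ 0.54607184  0.0057478   0.15732814]
 [ 0.5361497  -0.09777781  0.15732814]]
[ 0.52132047 -0.21295846  0.077     ] 8.700182895079953 0.0937924927494089
[ 0.52194875 -0.21479151  0.077     ] 9.192161974217282 0.09387726195605886
[ 0.52637274 -0.21214099  0.077     ] 7.1627522113056346 0.09094966000883489
```

Request:
servo_tool --deltas "0 0.005 0.028 0 -0.005;0 0.005 0.029 0 0;0 0.005 0.029 -0.01 0;0 0 0 -0.025 0;0 0 0 0 0;0 0 0 0 0"

```text
time_s: 2.62
ee_pos: [0.5864, -0.0446, 0.3697]
tool_rot: [179.9, 0.0, 84.9]
force: [-0.2, -0.5, -0.5]
opening: 0.002
```

Request:
servo_tool --deltas "0 -0.003 0.002 0.032 0.005;0 -0.003 0 0.034 0;0 0 0 0.034 0;0 0 0 0.034 0;0 0 0 0.034 0;0 0 0 0.02 0;0 0 0 0.01 0;0 0 0 0 0;0 0 0 0 0"

```text
time_s: 3.37
ee_pos: [0.5872, -0.0514, 0.1706]
tool_rot: [180.0, -0.0, 84.6]
force: [0.8, -0.6, -0.8]
opening: -0.002
```

```bash
python3 - <<'E'
from h import *
im=bot.read_camera("scene"); cv2.imwrite("pics/s2.png",cv2.resize(im[150:350,180:380],None,fx=3,fy=3,interpolation=cv2.INTER_CUBIC))
E
```

```text
(no output)
```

View pics/s2.png

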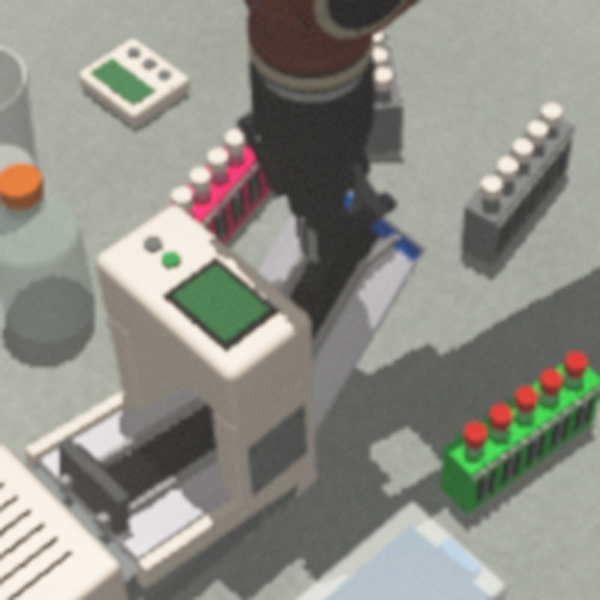

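Request:
servo_tool --deltas "0 0 -0.009 0.001 0;0 0 -0.008 0.001 0;0 0 -0.0053 0.005 0;0 0 -0.0053 0.005 0;0 0 -0.0048 0.0055 0;0 0 -0.0048 0.0055 0;0 0 -0.0042 0.0059 0;0 0 -0.0042 0.0059 0;0 0 -0.0036 0.0063 0;0 0 -0.0036 0.0063 0;0 0 -0.003 0.0066 0;0 0 -0.003 0.0066 0"

```text
time_s: 4.42
ee_pos: [0.5287, -0.0461, 0.1089]
tool_rot: [-180.0, -0.0, 84.6]
force: [0.7, 0.7, 0.3]
opening: -0.002
```

Request:
servo_tool --deltas "0 0 -0.0023 0.0069 0;0 0 -0.0023 0.0069 0;0 0 -0.0016 0.0071 0;0 0 -0.0016 0.0071 0;0 0 -0.0008 0.0071 0;0 0 -0.0008 0.0071 0"

```text
time_s: 4.92
ee_pos: [0.5196, -0.0452, 0.0667]
tool_rot: [-180.0, -0.0, 84.6]
force: [0.5, 0.6, 1.1]
opening: -0.001
```

```bash
python3 - <<'E'
from h import *
im=bot.read_camera("scene"); cv2.imwrite("pics/s3.png",cv2.resize(im[150:350,180:380],None,fx=3,fy=3,interpolation=cv2.INTER_CUBIC))
E
```

```text
(no output)
```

View pics/s3.png

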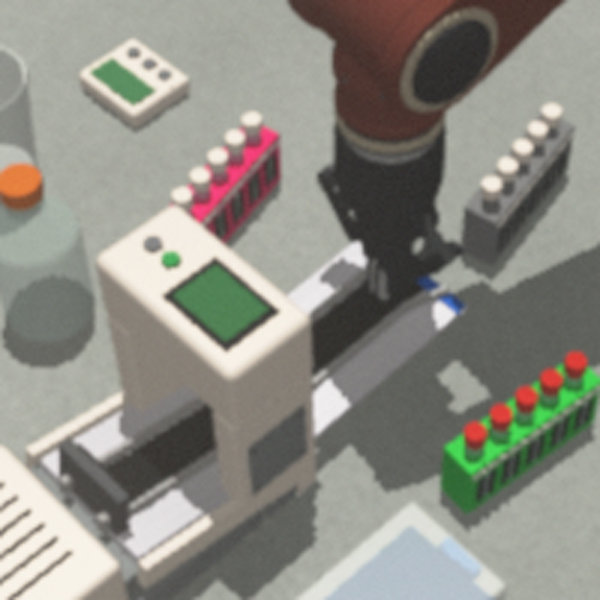

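Request:
servo_tool --deltas "0 0 0 0.006 0;0 0 0 0.006 0;0 0 0 0.006 0;0 0 0 0.005 0;0 0 0 0.003 0;0 0 0 0.002 0;0 0 0 0 0"

```text
time_s: 5.55
ee_pos: [0.5194, -0.0452, 0.039]
tool_rot: [-180.0, -0.0, 84.6]
force: [0.2, 0.1, -0.0]
opening: 0.0
```

Request:
servo_tool --deltas "0 0 0 0.0015 0;0 0 0 0.0015 0;0 0 0 0.0015 0"

```text
time_s: 5.8
ee_pos: [0.5201, -0.0452, 0.0356]
tool_rot: [180.0, 0.0, 84.6]
force: [-4.5, 1.6, 14.1]
opening: 0.001
```

Request:
servo_tool --deltas "0 0 0 0.001 0;0 0 0 0.001 0"

```text
time_s: 5.97
ee_pos: [0.5203, -0.0453, 0.0354]
tool_rot: [-179.9, 0.0, 84.6]
force: [-9.2, 2.6, 21.0]
opening: -0.002
```

Request:
servo_tool --deltas "0 0 0 0 0;0 0 0 -0.025 0;0.085 0 0 -0.035 0;0.085 0 0 -0.03 -0.083;0.085 0 0 -0.02 -0.083;0.085 0 0 0 -0.082;0.085 -0.035 -0.005 0 0;0.085 -0.035 -0.005 0 0;0.085 -0.035 -0.005 0 0;0.085 -0.035 -0.005 0 0;0.085 -0.026 -0.0043 0 0;0.085 0 0 0 0"

```text
time_s: 6.97
ee_pos: [0.5208, -0.2172, 0.1432]
tool_rot: [180.0, 0.1, 98.5]
force: [0.1, -0.3, -0.1]
opening: 0.994
```

```bash
python3 - <<'E'
from h import *
s=bot.get_state(); im=bot.read_camera("wrist"); cv2.imwrite("pics/w4.png",im)
np.save("s4.npy",Twrist(s)); print(s["time_s"],s["ee_pos"],s["tool_rot"],s["opening"])
im=bot.read_camera("scene"); cv2.imwrite("pics/s4.png",cv2.resize(im[150:350,180:380],None,fx=3,fy=3,interpolation=cv2.INTER_CUBIC))
im=bot.read_camera("top"); cv2.imwrite("pics/t4.png",cv2.resize(im[80:300,290:430],None,fx=2.7,fy=2.7,interpolation=cv2.INTER_CUBIC))
E
```

```text
6.9667 [ 0.52080717 -0.21724781  0.1432433 ] [1.79992569e+02 1.19665971e-01 9.85212722e+01] 0.9938951464408496
```

View pics/w4.png

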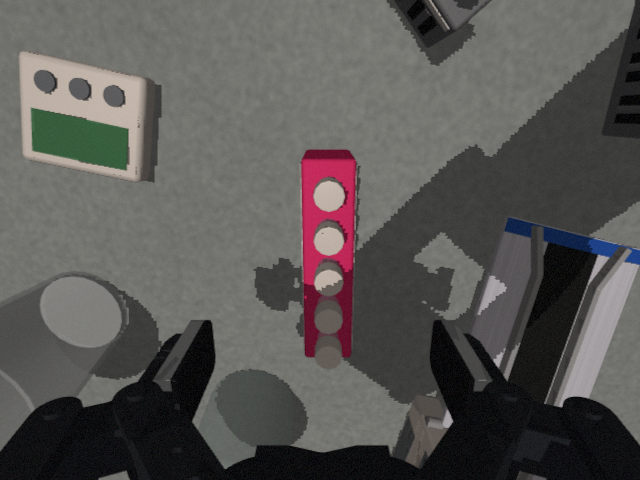

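View pics/s4.png

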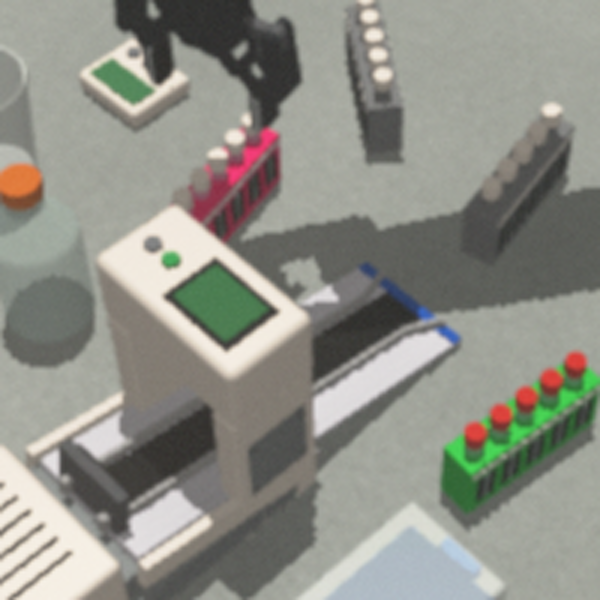

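View pics/t4.png

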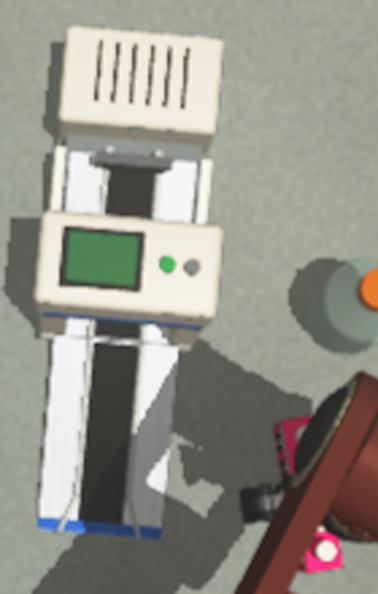

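```bash
python3 - <<'E'
from h import *
T=np.load("s4.npy")
caps=np.array([onz("wrist",u,.077,T) for u in[(329,195),(328.5,239),(328.5,281),(328,319),(328,352)]])
print(caps.mean(0),np.degrees(np.arctan2(*(caps[-1]-caps[0])[[1,0]])))
s=bot.get_state();print((caps.mean(0)-s["ee_pos"])@Ttool(s)[:3,:3])
top=lambda u:np.array(u)/2.7+[290,80]
def sf(p):
    q=-.09555; d=p[:2]-[.6524,-.0567]; return d@[np.cos(q),np.sin(q)],d@[-np.sin(q),np.cos(q)]
for u,z in [((118,345),.036),((106,520),.009),((38,522),.0073),((162,530),.0073)]:
    p=onz("top",top(u),z);print(u,p,sf(p))
for u,z in [((507,218),.0073),((640,247),.0073),((543,240),.010),((590,250),.010),((519,360),.02),((562,360),.02)]:
    p=onz("wrist",u,z,T);print(u,p,sf(p))
E
python3 -c "
import cv2
im=cv2.imread('pics/w4.png');cv2.imwrite('pics/w4a.png',cv2.resize(im[200:470,400:640],None,fx=2.2,fy=2.2,interpolation=cv2.INTER_CUBIC))"
```

```text
[ 0.5200839  -0.21421932  0.077     ] 8.425714452814777
[-0.00151708 -0.00081392  0.06556907]
(118, 345) [ 0.64617883 -0.05932689  0.036     ] (np.float64(-0.005942176429992313), np.float64(-0.003208435853378446))
(106, 520) [ 0.50156269 -0.04885633  0.009     ] (np.float64(-0.1508976001336722), np.float64(-0.00658269170682865))
(38, 522) [0.50033057 0.00833025 0.0073    ] (np.float64(-0.15757997080538638), np.float64(0.05022548523734109))
(162, 530) [ 0.49282782 -0.09596859  0.0073    ] (np.float64(-0.1550978966363506), np.float64(-0.05431340214404287))
(507, 218) [ 0.4866252  -0.09371635  0.0073    ] (np.float64(-0.1614870961930357), np.float64(-0.052663189447273925))
(640, 247) [0.49324162 0.00567684 0.0073    ] (np.float64(-0.16438342778201923), np.float64(0.04690786211845671))
(543, 240) [ 0.4976955  -0.06560706  0.01      ] (np.float64(-0.15314904991896067), np.float64(-0.02362595915525581))
(590, 250) [ 0.49994372 -0.03054552  0.01      ] (np.float64(-0.15425612328408755), np.float64(0.011490133947834805))
(519, 360) [ 0.58900122 -0.05836911  0.02      ] (np.float64(-0.06295034897193275), np.float64(-0.0077100394412797455))
(562, 360) [ 0.58423251 -0.02656092  0.02      ] (np.float64(-0.07073196233237239), np.float64(0.023498105351247963))
```

View pics/w4a.png

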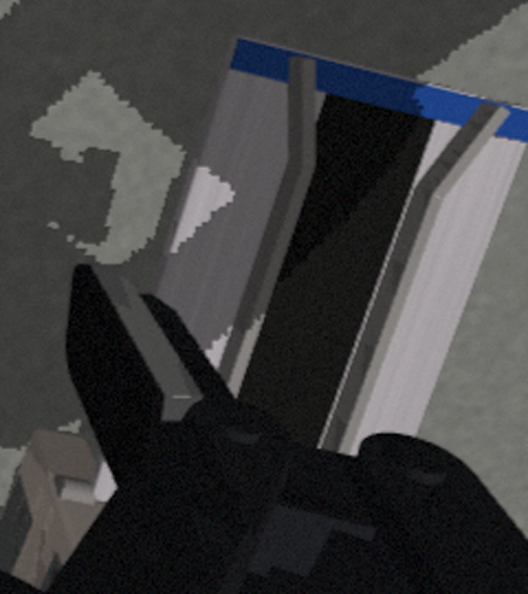

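```bash
python3 - <<'E'
from h import *
T=np.load("s4.npy")
q=-.09555
def sf(p):
    d=p[:2]-[.6524,-.0567]; return np.array([d@[np.cos(q),np.sin(q)],d@[-np.sin(q),np.cos(q)]]).round(4)
cr=lambda u:np.array(u)/2.2+[400,200]
for u in [(307,230),(419,230),(287,300),(392,300),(255,375),(368,375)]:
    z=.03
    for _ in range(5):
        p=onz("wrist",cr(u),z,T); z=.036+.176*sf(p)[0]+.008
    print(u,p.round(4),sf(p))
for u in [(236,38),(0.0+525,140),(420,440)]:
    z=.01
    for _ in range(5):
        p=onz("wrist",cr(u),z,T); z=.036+.176*sf(p)[0]
    print(u,p.round(4),sf(p))
E
```

```text
(307, 230) [ 0.5402 -0.0616  0.0244] [-0.1113 -0.0155]
(419, 230) [ 0.5355 -0.0253  0.023 ] [-0.1194  0.0201]
(287, 300) [ 0.5635 -0.0625  0.0285] [-0.0879 -0.0143]
(392, 300) [ 0.5592 -0.0281  0.0272] [-0.0955  0.0196]
(255, 375) [ 0.5896 -0.0671  0.0332] [-0.0615 -0.0163]
(368, 375) [ 0.5851 -0.0295  0.0318] [-0.0696  0.0206]
(236, 38) [ 0.4861 -0.0938  0.0075] [-0.162  -0.0528]
(525.0, 140) [0.5049 0.0083 0.0091] [-0.153   0.0506]
(420, 440) [0.6105 0.001  0.0277] [-0.0472  0.0534]
```

Request:
servo_tool --deltas "0.085 -0.0015 -0.001 0.025 0;0.085 0 0 0.03 0;0.085 0 0 0.03 0;0.085 0 0 0.018 0;0.085 0 0 0 0;0.01 0 0 0 0;0.01 0 0 0 0;0.01 0 0 0 0;0.01 0 0 0 0;0.01 0 0 0 0;0.01 0 0 0 0" --newtons 30

```text
time_s: 8.03
ee_pos: [0.5215, -0.2151, 0.0419]
tool_rot: [179.8, 0.1, 98.8]
force: [-0.1, 0.5, 5.4]
opening: 0.349
```

Request:
servo_tool --deltas "0.01 0 0 -0.02 0;0.01 0 0 -0.03 0;0.01 0 0 -0.03 0.083;0.01 0 0 0 0.083;0.01 0 0 0 0.083;0.01 0.028 0.006 0 0;0.01 0.03 0.006 0 0;0.01 0.03 0.006 0 0;0.01 0.03 0.006 0 0;0.01 0.03 0.006 0 0;0.01 0.023 0.005 0 0;0.01 0 0 0 0"

```text
time_s: 9.03
ee_pos: [0.5716, -0.044, 0.1193]
tool_rot: [-179.9, -0.1, 84.7]
force: [0.4, -0.5, -2.0]
opening: 0.347
```

```bash
python3 - <<'E'
from h import *
s=bot.get_state(); im=bot.read_camera("wrist"); cv2.imwrite("pics/w5.png",im)
np.save("s5.npy",Twrist(s)); print(s["time_s"],s["ee_pos"],s["tool_rot"],s["opening"],s["force"])
im=bot.read_camera("scene"); cv2.imwrite("pics/s5.png",cv2.resize(im[150:350,180:380],None,fx=3,fy=3,interpolation=cv2.INTER_CUBIC))
E
```

```text
9.0333 [ 0.57157803 -0.04399785  0.11934158] [-1.79947884e+02 -1.07433399e-01  8.47352122e+01] 0.34731101235158296 [ 0.4424151 -0.5331427 -2.0443071]
```

View pics/w5.png

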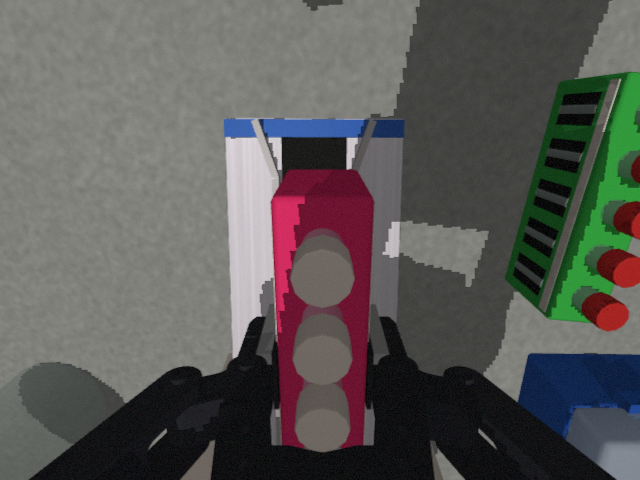

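View pics/s5.png

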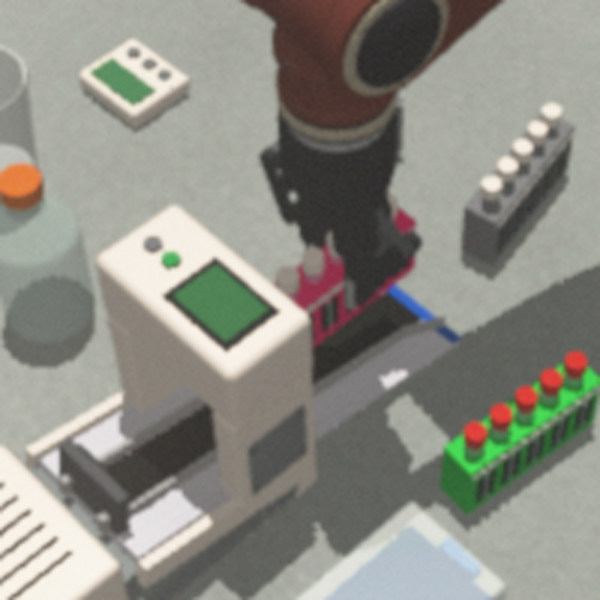

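Request:
servo_tool --deltas "0.01 -0.0048 0 0.01 0;0.01 0 0 0.012 0;0.01 0 0 0.01 0;0.01 0 0 0.006 0;0.01 0 0 0.003 0;0.01 0 0 0 0" --newtons 20

```text
time_s: 9.63
ee_pos: [0.5699, -0.0527, 0.0772]
tool_rot: [-179.8, -0.0, 84.5]
force: [-0.6, 0.4, -2.2]
opening: 0.348
```

Request:
servo_tool --deltas "0.01 0.0028 0 0.002 0;0.01 0 0 0.002 0;0.01 0 0 0.002 0;0.01 0 0 0.002 0"

```text
time_s: 9.97
ee_pos: [0.5713, -0.0496, 0.0726]
tool_rot: [-179.9, 0.0, 84.5]
force: [-7.6, 0.7, 8.6]
opening: 0.35
```

Request:
servo_tool --deltas "0.01 0 0 0.002 0;0.01 0 0 0.002 0"

```text
time_s: 10.13
ee_pos: [0.5715, -0.0497, 0.0688]
tool_rot: [-180.0, 0.0, 84.5]
force: [-6.4, 0.6, 7.0]
opening: 0.346
```

Request:
servo_tool --deltas "0.01 0 0 0.002 0;0.01 0 0 0.001 0"

```text
time_s: 10.3
ee_pos: [0.5713, -0.0497, 0.0655]
tool_rot: [-180.0, 0.0, 84.5]
force: [-7.2, -0.3, 7.5]
opening: 0.344
```

```bash
python3 - <<'E'
from h import *
s=bot.get_state(); print(s["force"],s["ee_pos"])
im=bot.read_camera("wrist"); cv2.imwrite("pics/w6.png",im)
im=bot.read_camera("scene"); cv2.imwrite("pics/s6.png",cv2.resize(im[150:350,180:380],None,fx=3,fy=3,interpolation=cv2.INTER_CUBIC))
E
```

```text
[-7.1548591  -0.31467747  7.49683989] [ 0.57134303 -0.04969456  0.0655315 ]
```

View pics/w6.png

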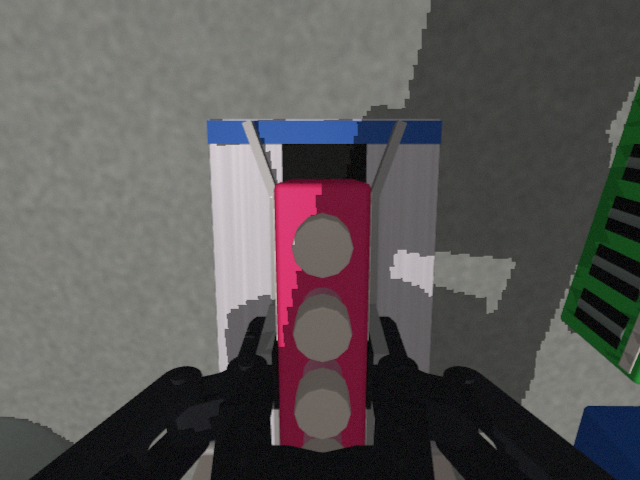

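View pics/s6.png

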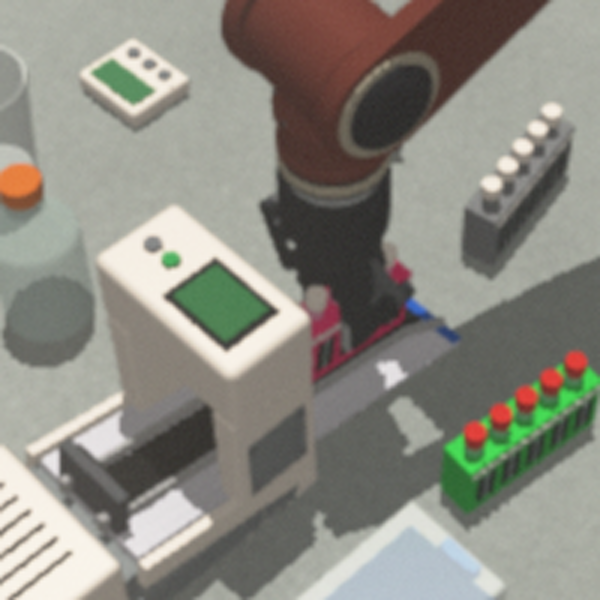

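Request:
servo_tool --deltas "0.01 0 0 0.0015 0;0.01 0 0 0.001 0;0.06 0 0 0 0;0.06 0 0 0 0;0.06 0 0 0 0;0.06 0 0 -0.002 0;0.06 0 0 0 0"

```text
time_s: 10.98
ee_pos: [0.5717, -0.0498, 0.064]
tool_rot: [179.9, 0.0, 84.5]
force: [-0.3, -0.0, 0.5]
opening: 0.703
```

Request:
servo_tool --deltas "0.06 0 0 -0.02 0;0.06 0 0 -0.03 0;0.06 0 -0.02 -0.03 0;0.06 0 -0.03 -0.025 0;0.06 0 -0.03 -0.01 0;0.06 0 -0.03 0 0;0.06 0 -0.02 0 0;0.06 0 0 0 0"

```text
time_s: 11.65
ee_pos: [0.4393, -0.0368, 0.1783]
tool_rot: [-180.0, 0.0, 84.5]
force: [0.9, -0.1, 0.2]
opening: 0.706
```

```bash
python3 - <<'E'
from h import *
s=bot.get_state(); print(s["force"],s["ee_pos"],s["tool_rot"],s["time_s"])
im=bot.read_camera("wrist"); cv2.imwrite("pics/w7.png",im);np.save("s7.npy",Twrist(s))
im=bot.read_camera("scene"); cv2.imwrite("pics/s7.png",cv2.resize(im[150:350,180:380],None,fx=3,fy=3,interpolation=cv2.INTER_CUBIC))
E
```

```text
[ 0.90630402 -0.07534115  0.21994334] [ 0.43932858 -0.03679585  0.1782633 ] [-1.79983000e+02  4.15208432e-03  8.45074888e+01] 11.65
```

View pics/w7.png

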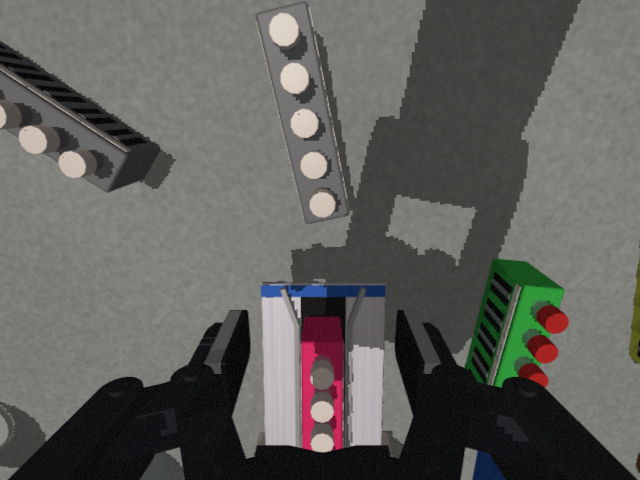

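View pics/s7.png

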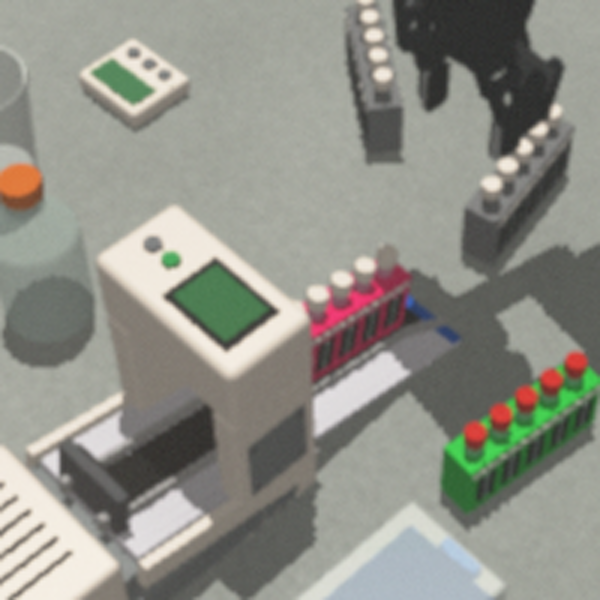

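```bash
python3 - <<'E'
from h import *
im=bot.read_camera("scene"); cv2.imwrite("pics/s8.png",cv2.resize(im[60:215,290:400],None,fx=3.8,fy=3.8,interpolation=cv2.INTER_CUBIC).clip(0,255))
g=cv2.imread("pics/s8.png"); cv2.imwrite("pics/s8b.png",np.clip(g.astype(float)*2.5,0,255).astype(np.uint8))
E
```

```text
(no output)
```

View pics/s8b.png

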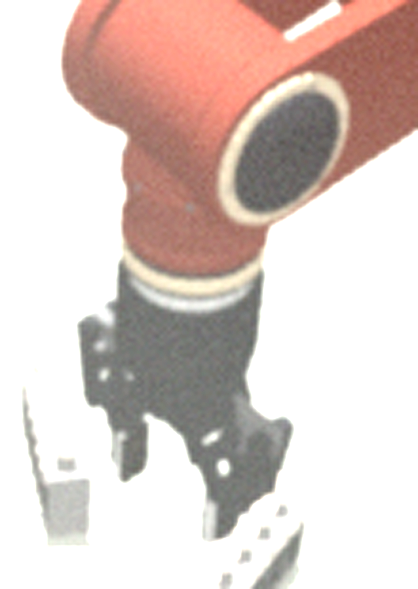

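Request:
servo_tool --deltas "0 0 0.02 0.01 0;0 0 0.019 0.02 0;0 0 0 0.03 0;0 0 0 0.03 0;0 0 0 0.025 0;0 0 0 0.011 0;0 0 0 0 0"

```text
time_s: 12.38
ee_pos: [0.4789, -0.0406, 0.0491]
tool_rot: [-179.6, -0.1, 84.5]
force: [-0.5, 0.0, -1.2]
opening: 0.001
```

Request:
servo_tool --deltas "0 0 0.005 0.000 0;0 0 0.005 -0.001 0;0 0 0.004 -0.0005 0;0 0 0.004 -0.0005 0;0 0 0.004 -0.0005 0;0 0 0.004 -0.0005 0"

```text
time_s: 12.88
ee_pos: [0.507, -0.0436, 0.0564]
tool_rot: [180.0, 0.0, 84.5]
force: [-3.9, 0.5, 2.4]
opening: -0.004
```

Request:
servo_tool --deltas "0 0 0.007 -0.001 0;0 0 0.007 -0.001 0;0 0 0.007 -0.001 0;0 0 0.007 -0.001 0;0 0 0.007 -0.001 0;0 0 0.007 -0.001 0"

```text
time_s: 13.38
ee_pos: [0.5491, -0.0476, 0.0616]
tool_rot: [-180.0, -0.0, 84.5]
force: [-4.5, 0.7, 3.8]
opening: 0.002
```

```bash
python3 - <<'E'
from h import *
s=bot.get_state(); print(s["force"],s["ee_pos"],s["tool_rot"],s["time_s"])
im=bot.read_camera("wrist"); cv2.imwrite("pics/w9.png",im)
im=bot.read_camera("scene"); cv2.imwrite("pics/s9.png",cv2.resize(im[150:350,180:380],None,fx=3,fy=3,interpolation=cv2.INTER_CUBIC))
E
```

```text
[-4.49918376  0.66936132  3.77153526] [ 0.54908998 -0.0475825   0.06159051] [-1.79991767e+02 -2.63103244e-04  8.45132700e+01] 13.3833
```

View pics/w9.png

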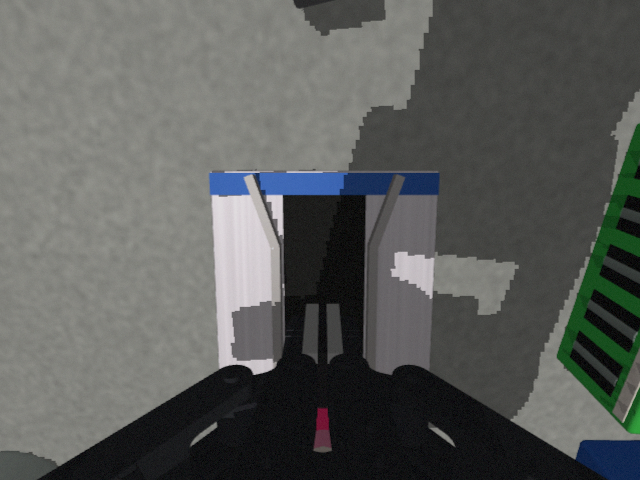

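View pics/s9.png

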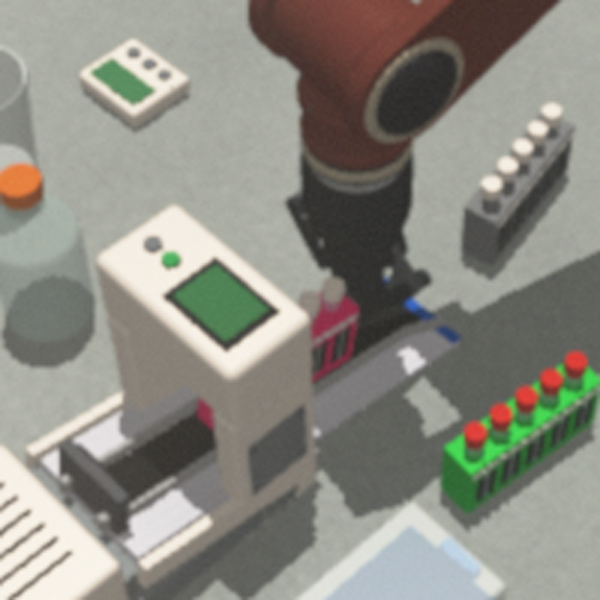

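Request:
servo_tool --deltas "0 0 0.007 -0.001 0;0 0 0.007 -0.001 0;0 0 0.007 -0.001 0;0 0 0.007 -0.001 0;0 0 0.006 -0.001 0"

```text
time_s: 13.9
ee_pos: [0.5832, -0.0509, 0.0667]
tool_rot: [180.0, 0.0, 84.5]
force: [-3.0, 0.2, 1.8]
opening: -0.001
```

Request:
servo_tool --deltas "0 0 0.005 -0.001 0;0 0 0.005 -0.001 0;0 0 0.003 -0.0005 0;0 0 0.003 -0.0005 0;0 0 0 0 0"

```text
time_s: 14.32
ee_pos: [0.5989, -0.0524, 0.0696]
tool_rot: [179.9, 0.0, 84.5]
force: [-1.0, 0.3, 0.0]
opening: 0.001
```

```bash
python3 - <<'E'
from h import *
s=bot.get_state(); print(s["force"],s["ee_pos"],s["tool_rot"],s["time_s"])
im=bot.read_camera("top"); cv2.imwrite("pics/t10.png",cv2.resize(im[80:280,240:440],None,fx=3,fy=3,interpolation=cv2.INTER_CUBIC))
im=bot.read_camera("scene"); cv2.imwrite("pics/s10.png",cv2.resize(im[150:350,180:380],None,fx=3,fy=3,interpolation=cv2.INTER_CUBIC))
E
```

```text
[-0.97949489  0.26686201  0.02646267] [ 0.59888256 -0.05242655  0.06958928] [1.79936060e+02 2.59485582e-03 8.45097146e+01] 14.3167
```

View pics/t10.png

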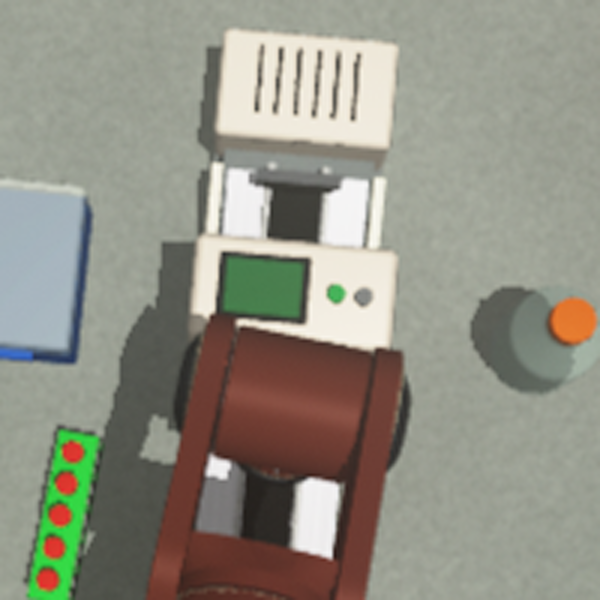

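View pics/s10.png

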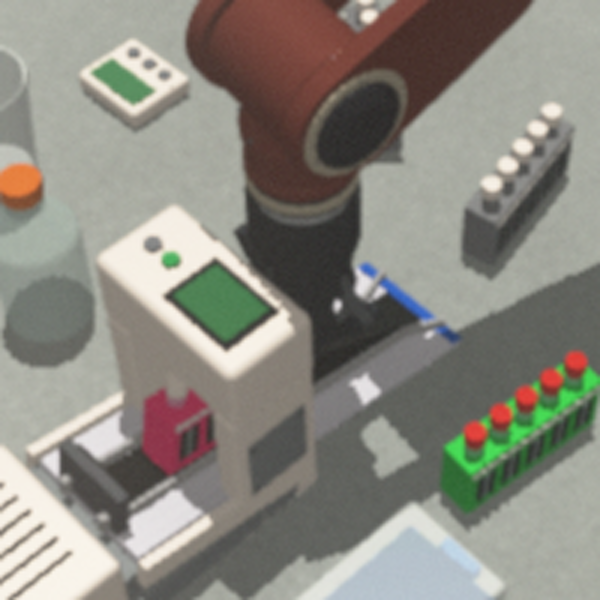

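```bash
python3 - <<'E'
from h import *
T=np.load("s7.npy"); Tt=T@np.linalg.inv(P["wrist"]["T_tool_cam"])
def tri(uw,us):
    o1,d1=ray("wrist",uw,T);o2,d2=ray("scene",us)
    A=np.stack([d1,-d2],1);t=np.linalg.lstsq(A,o2-o1,rcond=None)[0]
    p1=o1+t[0]*d1;p2=o2+t[1]*d2;m=(p1+p2)/2
    return ((m-Tt[:3,3])@Tt[:3,:3]).round(4),np.linalg.norm(p1-p2).round(4)
s=lambda u:np.array(u)/3.8+[290,60]
print(tri((465,375),s((285,428))))   # knuckle
print(tri((505,395),s((288,425))))
print(tri((398,315),s((212,535))))  # pad tip
print(tri((425,310),s((225,535))))  # tip outer
E
```

```text
(array([ 0.0366, -0.0315, -0.0479]), np.float64(0.011))
(array([ 0.0416, -0.03  , -0.0539]), np.float64(0.0074))
(array([ 0.029 , -0.0016,  0.0231]), np.float64(0.0068))
(array([ 0.0377, -0.0051,  0.0191]), np.float64(0.0102))
```

Request:
servo_tool --deltas "0 0 -0.025 0 0;0 0 -0.03 -0.01 0;0 0 -0.027 -0.02 0;0.0 0 0 -0.005 0.12;0.0854 0 0 0 0.121;0.0854 0 0 0 0.121;0.0854 0 0 0 0.121;0.0854 0 0 0 0.121;0.0854 0 0 0 0.121;0.0854 0 0 0 0.121;0.0854 0 0 0 0.121;0.0854 0 0 0 0.121"

```text
time_s: 15.42
ee_pos: [0.5168, -0.0445, 0.1048]
tool_rot: [180.0, -0.1, 21.8]
force: [-0.7, 0.1, 0.0]
opening: 1.001
```

Request:
servo_tool --deltas "0.0854 0 0 0 0.121;0.0854 0 0 0 0.121;0.0854 0 0 0 0.121;0.0854 0 0 0 0.121;0.0854 0 0 0 0;0.0854 0 0 0 0"

```text
time_s: 15.92
ee_pos: [0.5167, -0.0445, 0.1047]
tool_rot: [180.0, -0.0, -5.4]
force: [-0.6, -0.6, -0.0]
opening: 1.0
```

```bash
cat > st.py <<'E'
from h import *
import sys
s=bot.get_state(); d=s["ee_pos"][:2]-[.6524,-.0567];q=-.0955
print("sx %.4f sy %.4f z %.4f yaw %.2f t %.2f op %.3f"%(d@[np.cos(q),np.sin(q)],d@[-np.sin(q),np.cos(q)],s["ee_pos"][2],s["tool_rot"][2],s["time_s"],s["opening"]),s["force"].round(1))
for a in sys.argv[1:]:
    n,f=a.split("=")
    im=bot.read_camera(n)
    if n=="top": im=cv2.resize(im[80:280,240:440],None,fx=3,fy=3,interpolation=cv2.INTER_CUBIC)
    if n=="scene": im=cv2.resize(im[150:350,180:380],None,fx=3,fy=3,interpolation=cv2.INTER_CUBIC)
    cv2.imwrite(f"pics/{f}.png",im)
E
python3 st.py scene=s11 wrist=w11
```

```text
sx -0.1363 sy -0.0008 z 0.1047 yaw -5.39 t 15.92 op 1.000 [-0.6 -0.6 -0. ]
```

View pics/s11.png

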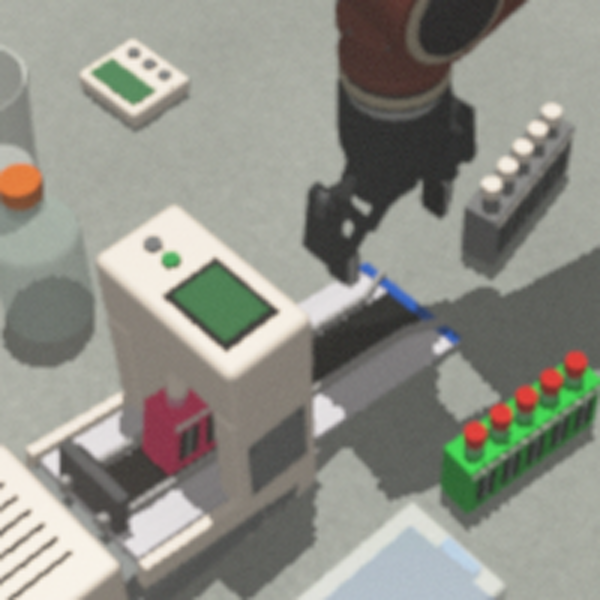

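View pics/w11.png

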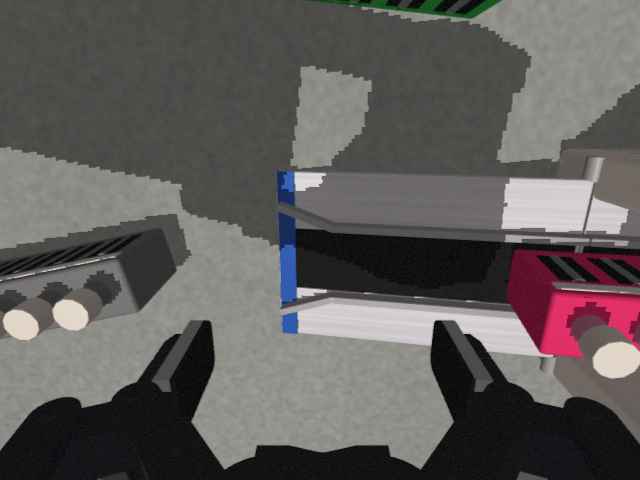

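Request:
servo_tool --deltas "0.0854 0.005 0 0.01 0;0.0854 0.005 0 0.015 0;0.0854 0 0 0.01 0;0.0854 0 0 0.004 0;0.0854 0 0 0 0"

```text
time_s: 16.43
ee_pos: [0.5251, -0.0451, 0.0639]
tool_rot: [-180.0, 0.2, -5.5]
force: [-0.2, -0.1, -0.3]
opening: 1.001
```

Request:
servo_tool --deltas "0.0854 0.004 0 0 0;0.0854 0.004 0 -0.0007 0;0.0854 0.004 0 -0.0007 0;0.0854 0.003 0 -0.0005 0"

```text
time_s: 16.77
ee_pos: [0.5423, -0.0471, 0.0684]
tool_rot: [180.0, -0.1, -5.5]
force: [-2.9, 0.1, 1.3]
opening: 1.001
```

```bash
python3 st.py scene=s12 wrist=w12
```

```text
sx -0.1105 sy -0.0009 z 0.0684 yaw -5.55 t 16.77 op 1.001 [-2.9  0.1  1.3]
```

View pics/s12.png

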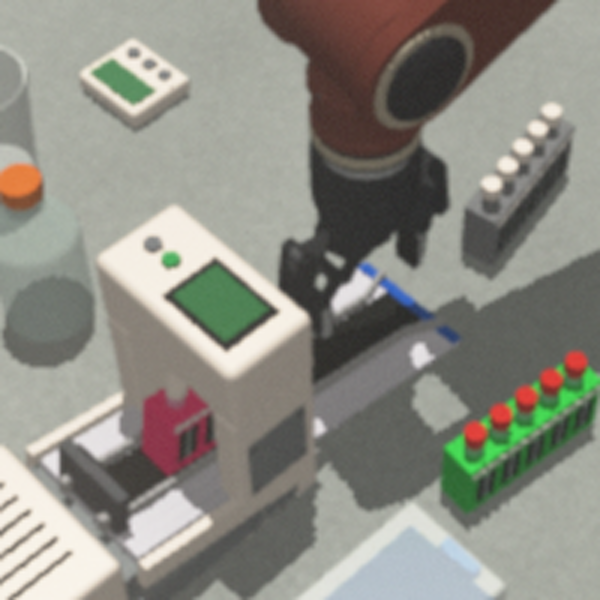

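View pics/w12.png

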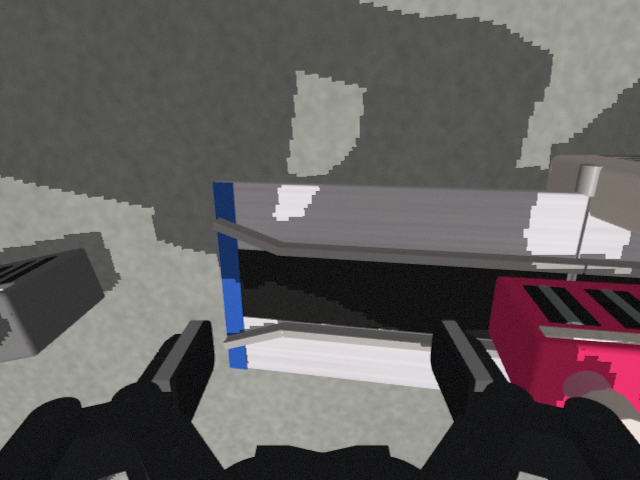

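Request:
servo_tool --deltas "0.0854 0.006 0 -0.0009 0;0.0854 0.006 0 -0.0009 0;0.0854 0.006 0 -0.0009 0;0.0854 0.004 0 -0.0006 0"

```text
time_s: 17.2
ee_pos: [0.5637, -0.0491, 0.0717]
tool_rot: [180.0, 0.0, -5.5]
force: [-7.0, -0.0, 6.8]
opening: 0.999
```

Request:
servo_tool --deltas "0.0854 0.003 0 -0.0004 0;0.0854 0.003 0 -0.0004 0"

```text
time_s: 17.37
ee_pos: [0.5693, -0.0496, 0.0725]
tool_rot: [180.0, 0.0, -5.5]
force: [-7.7, 1.1, 7.4]
opening: 1.0
```

```bash
python3 st.py scene=s13
```

```text
sx -0.0833 sy -0.0009 z 0.0725 yaw -5.55 t 17.37 op 1.000 [-7.7  1.1  7.4]
```

View pics/s13.png

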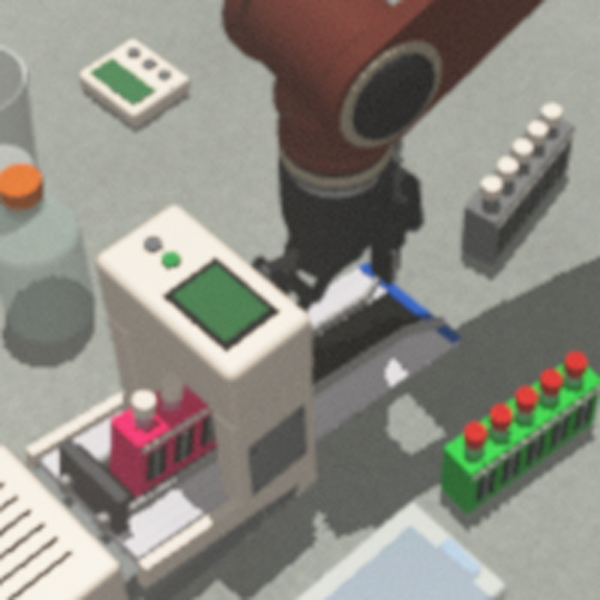

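Request:
servo_tool --deltas "0.0854 0.003 0 -0.0006 0;0.0854 0.003 0 -0.0006 0"

```text
time_s: 17.58
ee_pos: [0.5751, -0.0502, 0.0736]
tool_rot: [180.0, 0.0, -5.5]
force: [-5.6, 1.3, 5.6]
opening: 0.997
```

Request:
servo_tool --deltas "0.0854 0.002 0 -0.0005 0;0.0854 0.002 0 -0.0005 0"

```text
time_s: 17.75
ee_pos: [0.5791, -0.0506, 0.0744]
tool_rot: [180.0, 0.0, -5.5]
force: [-5.1, 0.5, 4.7]
opening: 0.999
```

```bash
python3 st.py scene=s14
```

```text
sx -0.0735 sy -0.0009 z 0.0744 yaw -5.55 t 17.75 op 0.999 [-5.1  0.5  4.7]
```

View pics/s14.png

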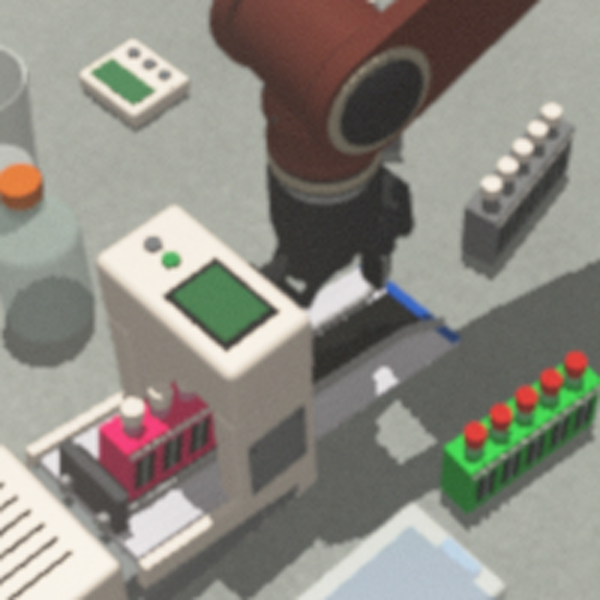

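Request:
servo_tool --deltas "0.0854 0.0015 0 -0.0004 0;0.0854 0.0015 0 -0.0004 0"

```text
time_s: 17.97
ee_pos: [0.5806, -0.0506, 0.0747]
tool_rot: [-180.0, 0.3, -5.5]
force: [-18.8, 1.2, 11.5]
opening: 1.003
```

Request:
servo_tool --deltas "0.0854 0.0015 0 -0.0003 0;0.0854 0.001 0 -0.0002 0"

```text
time_s: 18.13
ee_pos: [0.5802, -0.0506, 0.0749]
tool_rot: [180.0, 0.7, -5.5]
force: [-33.4, 1.9, 20.7]
opening: 0.999
```

Request:
servo_tool --deltas "0.0854 0.001 0 -0.0002 0;0.0854 0.001 0 -0.0002 0"

```text
time_s: 18.3
ee_pos: [0.58, -0.0505, 0.075]
tool_rot: [180.0, 1.0, -5.5]
force: [-46.0, 2.8, 26.9]
opening: 0.998
```

Request:
servo_tool --deltas "0.0854 -0.004 0 0 0;0.0854 -0.006 0 0 0;0.0854 -0.006 0 0 0;0.0854 0 0 0 0"

```text
time_s: 18.63
ee_pos: [0.5699, -0.0496, 0.0751]
tool_rot: [-180.0, 0.0, -5.6]
force: [-0.2, -0.6, 0.3]
opening: 1.004
```

```bash
python3 st.py scene=s15 top=t15
```

```text
sx -0.0828 sy -0.0008 z 0.0751 yaw -5.56 t 18.63 op 1.004 [-0.2 -0.6  0.3]
```

View pics/s15.png

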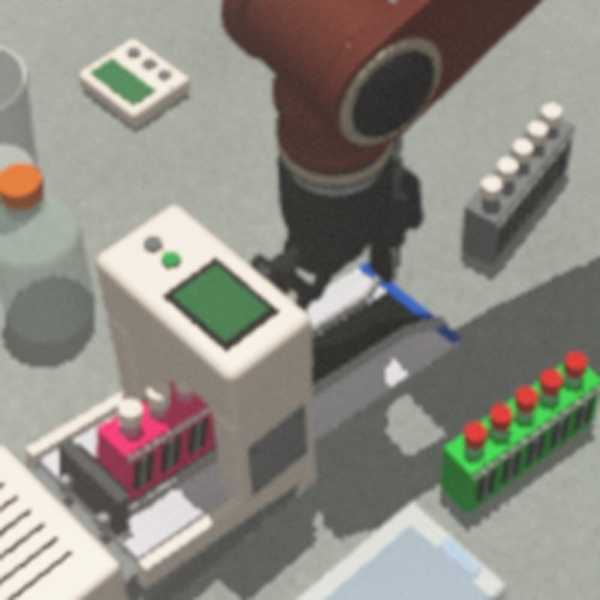

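View pics/t15.png

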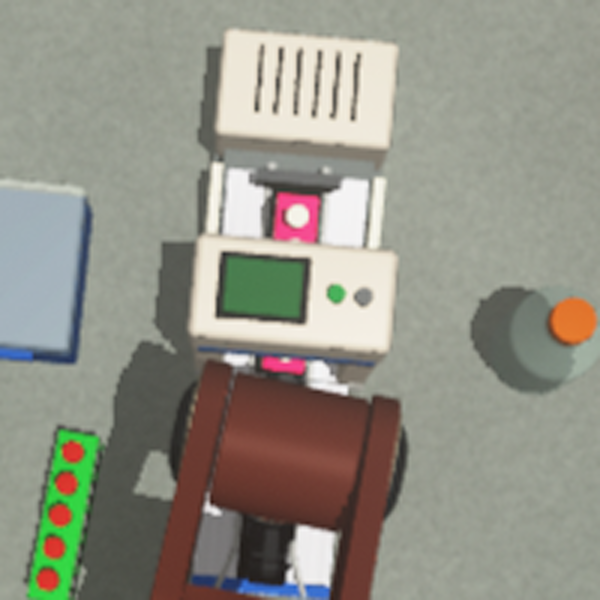

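Request:
servo_tool --deltas "0.06 -0.015 0 -0.02 0;0.06 0 0 -0.036 0;0.06 0 0 -0.038 0;0.06 0 0 -0.038 0;0.06 0 0 -0.038 0;0.06 0 0 -0.03 0;0.06 0.035 0 0 0;0.06 0.036 0 0 0;0.06 0.036 0 0 0;0.06 0.036 0 0 0;0.06 0.036 0 0 0;0.06 0.036 0 0 0"

```text
time_s: 19.73
ee_pos: [0.7718, -0.0693, 0.2749]
tool_rot: [-180.0, -0.0, -5.6]
force: [0.4, -0.0, 0.4]
opening: 0.703
```

Request:
servo_tool --deltas "0.06 0 0 0 0.121;0.06 0 0 0 0.121;0.06 0 0 0 0.121;0.06 0 0 0 0.121;0.06 0 0 0 0.121;0.06 0 0 0 0.121;0.06 0 0 0 0.121;0.06 0 0 0 0.121;0.06 0 0 0 0.121;0.06 0 0 0 0.121;0.06 0 0 0 0.121;0.06 0 0 0 0.121"

```text
time_s: 20.73
ee_pos: [0.7702, -0.0691, 0.275]
tool_rot: [-180.0, 0.0, -89.1]
force: [-0.9, -0.6, 0.9]
opening: 0.704
```

Request:
servo_tool --deltas "0.06 0 0 0 0.118;0.06 0 0 0 0;0.06 0 0 0 0"

```text
time_s: 20.98
ee_pos: [0.7701, -0.0691, 0.2751]
tool_rot: [180.0, 0.0, -95.3]
force: [0.1, 0.1, 0.3]
opening: 0.702
```

```bash
python3 st.py scene=s16 top=t16 wrist=w16
```

```text
sx 0.1183 sy -0.0012 z 0.2751 yaw -95.34 t 20.98 op 0.702 [0.1 0.1 0.3]
```

View pics/w16.png

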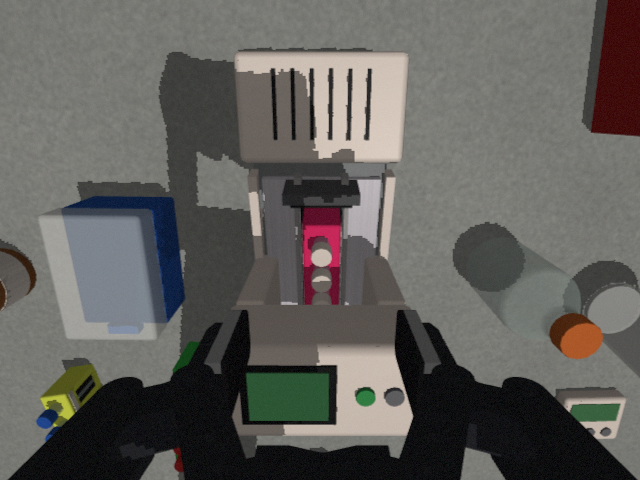

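View pics/s16.png

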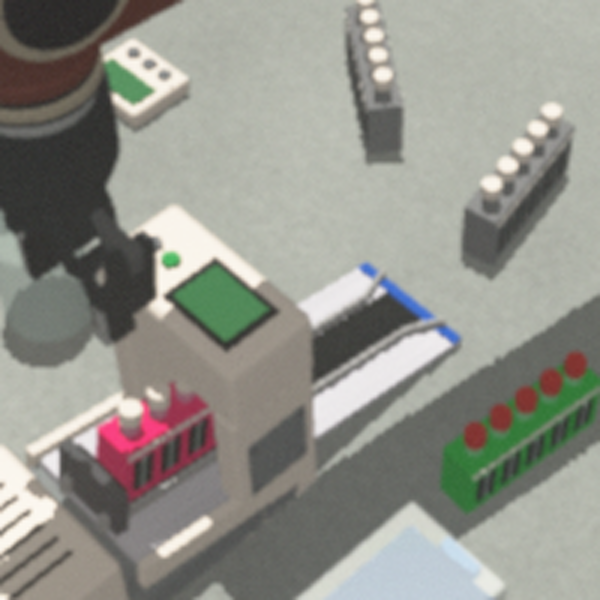

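```bash
python3 - <<'E'
from h import *
s=bot.get_state(); np.save("s16.npy",Twrist(s))
im=cv2.imread("pics/w16.png");cv2.imwrite("pics/w16a.png",cv2.resize(im[140:330,230:420],None,fx=3.1,fy=3.1,interpolation=cv2.INTER_CUBIC))
E
```

```text
(no output)
```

View pics/w16a.png

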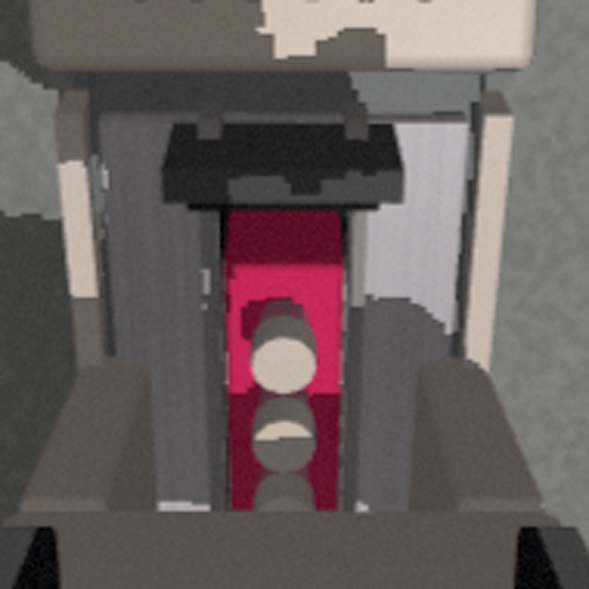

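```bash
python3 - <<'E'
from h import *
T=np.load("s16.npy");q=-.0955
def sf(p):
    d=p[:2]-[.6524,-.0567]; return np.array([d@[np.cos(q),np.sin(q)],d@[-np.sin(q),np.cos(q)]]).round(4)
f=lambda u:np.array(u)/3.1+[230,140]
print("rack top edge",[sf(onz("wrist",f(u),.112,T)) for u in[(229,265),(341,265)]])
print("stop top edge",[sf(onz("wrist",f(u),.0957,T)) for u in[(163,200),(403,203)]])
print("head rear bottom/top",[sf(onz("wrist",f((285,513)),z,T)) for z in(.14,.2)])
print("box front top",[sf(onz("wrist",f((285,68)),z,T)) for z in(.092,)])
print("hd rear lower",[sf(onz("wrist",f((430,365)),z,T)) for z in(.06,.14)])
E
```

```text
rack top edge [array([0.1191, 0.0129]), array([ 0.1191, -0.0149])]
stop top edge [array([0.1318, 0.0304]), array([ 0.131 , -0.0315])]
head rear bottom/top [array([ 0.0651, -0.001 ]), array([ 0.0972, -0.0011])]
box front top [array([ 0.1649, -0.001 ])]
hd rear lower [array([ 0.0725, -0.0449]), array([ 0.1033, -0.0345])]
```

Request:
servo_tool --deltas "0.06 0 0 0.03 0;0.06 0 0 0.035 0;0.06 0 0 0.035 0;0.06 0 0 0.03 0;0.06 0 0 0.018 0;0.06 0 0 0.006 0;0.06 0 0 0 0;0.06 0 0 0 0"

```text
time_s: 21.8
ee_pos: [0.7705, -0.0693, 0.1226]
tool_rot: [-179.9, -0.0, -95.5]
force: [0.2, 0.2, 0.1]
opening: 0.701
```

```bash
python3 st.py scene=s17
```

```text
sx 0.1187 sy -0.0013 z 0.1226 yaw -95.48 t 21.80 op 0.701 [0.2 0.2 0.1]
```

View pics/s17.png

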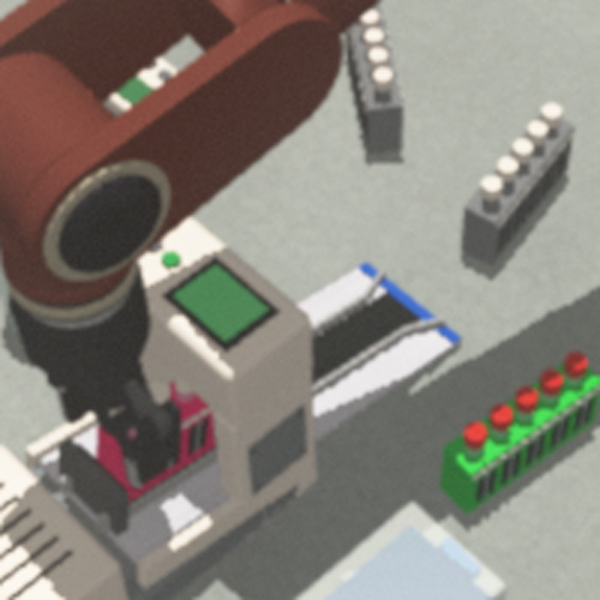

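Request:
servo_tool --deltas "0.02 0 0 0.002 0;0.02 0 0 0 0;0.02 0 0 0 0;0.02 0 0 0 0;0.02 0 0 0 0" --newtons 35

```text
time_s: 22.27
ee_pos: [0.7708, -0.0692, 0.1215]
tool_rot: [-179.8, -0.0, -95.5]
force: [-0.5, 0.6, 5.9]
opening: 0.336
```

Request:
servo_tool --deltas "0.02 0 -0.0015 -0.0006 0;0.02 0 -0.0015 -0.0004 0;0.02 0 -0.001 -0.0002 0"

```text
time_s: 22.52
ee_pos: [0.7725, -0.0694, 0.1218]
tool_rot: [179.7, -0.0, -95.5]
force: [-8.4, 0.7, 8.8]
opening: 0.338
```

Request:
servo_tool --deltas "0.02 0 -0.001 -0.0004 0;0.02 0 -0.001 -0.0003 0"

```text
time_s: 22.68
ee_pos: [0.7745, -0.0696, 0.1222]
tool_rot: [179.8, -0.0, -95.5]
force: [-6.1, -0.4, 5.2]
opening: 0.337
```

Request:
servo_tool --deltas "0.02 0 -0.001 -0.0002 0;0.02 0 -0.001 -0.0002 0"

```text
time_s: 22.85
ee_pos: [0.7764, -0.0698, 0.1225]
tool_rot: [179.7, -0.0, -95.5]
force: [-7.4, 0.8, 7.4]
opening: 0.34
```

Moved 5.6 mm so far, with the force steady.

Request:
servo_tool --deltas "0.02 0 -0.001 -0.0002 0;0.02 0 -0.0005 -0.0001 0"

```text
time_s: 23.02
ee_pos: [0.7769, -0.0698, 0.1226]
tool_rot: [179.6, -0.0, -95.5]
force: [-10.6, 1.2, 8.1]
opening: 0.339
```

```bash
python3 st.py scene=s18 wrist=w18
```

```text
sx 0.1252 sy -0.0012 z 0.1226 yaw -95.49 t 23.02 op 0.339 [-10.6   1.2   8.1]
```

View pics/w18.png

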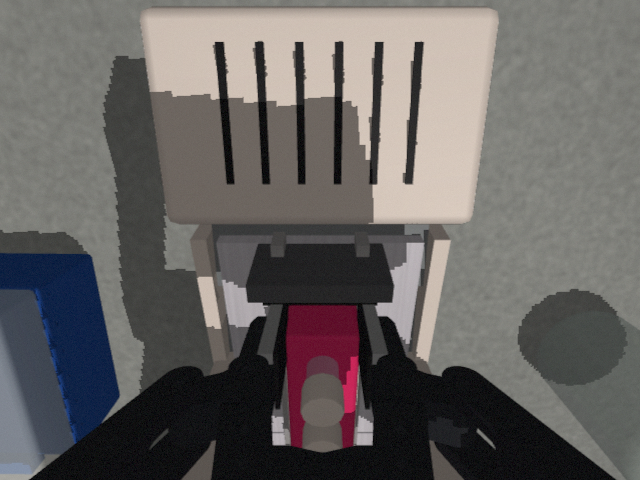

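Request:
servo_tool --deltas "0.02 0 -0.001 -0.0002 0;0.02 0 -0.0005 -0.0001 0"

```text
time_s: 23.28
ee_pos: [0.7771, -0.0699, 0.1225]
tool_rot: [179.3, -0.0, -95.5]
force: [-16.0, 1.6, 9.7]
opening: 0.338
```

Request:
servo_tool --deltas "0.02 0 0.002 0 0;0.06 0 0 0 0;0.06 0 0 0 0;0.06 0 0 0 0;0.06 0 0 -0.02 0;0.06 0 0 -0.035 0;0.06 0 0 -0.035 0;0.06 0 0 -0.035 0;0.06 0 0 -0.03 0;0.06 0 0 0 0;0.06 0 0 0 0"

```text
time_s: 24.2
ee_pos: [0.7802, -0.0702, 0.2815]
tool_rot: [-179.6, -0.0, -95.5]
force: [-0.7, 0.5, -0.2]
opening: 0.706
```

```bash
python3 st.py scene=s19 wrist=w19; python3 - <<'E'
from h import *
s=bot.get_state(); np.save("s19.npy",Twrist(s))
im=cv2.imread("pics/w19.png");cv2.imwrite("pics/w19a.png",cv2.resize(im[140:330,230:420],None,fx=3.1,fy=3.1,interpolation=cv2.INTER_CUBIC))
E
```

```text
sx 0.1285 sy -0.0013 z 0.2815 yaw -95.51 t 24.20 op 0.706 [-0.7  0.5 -0.2]
```

View pics/w19a.png

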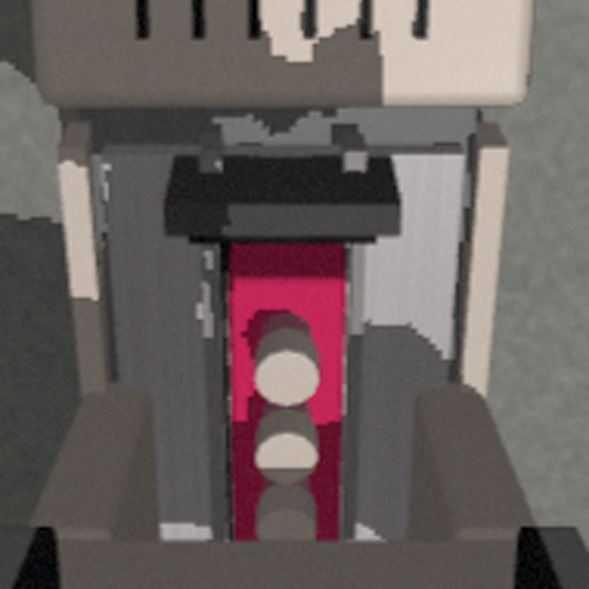

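View pics/s19.png

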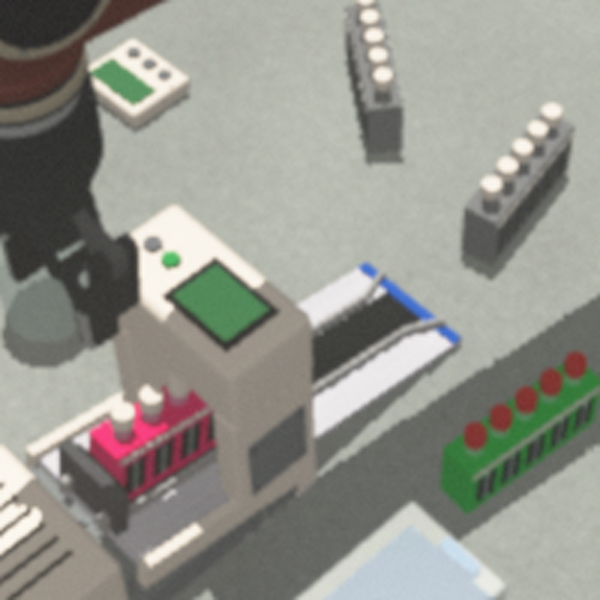

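```bash
python3 - <<'E'
from h import *
q=-.0955
def sf(p):
    d=p[:2]-[.6524,-.0567]; return np.array([d@[np.cos(q),np.sin(q)],d@[-np.sin(q),np.cos(q)]]).round(4)
f=lambda u:np.array(u)/3.1+[230,140]
for n,r,st,bx in(("s16.npy",265,[(163,200),(403,203)],68),("s19.npy",277,[(165,234),(402,235)],104)):
    T=np.load(n)
    print([sf(onz("wrist",f(u),.1133,T)) for u in[(229,r),(341,r)]],[sf(onz("wrist",f(u),.0957,T)) for u in st],sf(onz("wrist",f((285,bx)),.092,T)))
    # predicted home rack top front edge & stop top edge pixels
    for x,z in((.1359-.0095,.0604+.0542),(.1359-.0063,.0604+.0355)):
        w=np.array([.6524,-.0567,0])+[np.cos(q)*x,np.sin(q)*x,z]
        print((proj("wrist",w,T)-[230,140])*3.1)
E
```

```text
[array([0.1195, 0.0128]), array([ 0.1195, -0.0149])] [array([0.1318, 0.0304]), array([ 0.131 , -0.0315])] [ 0.1649 -0.001 ]
[[280.73892133 239.3597386 ]]
[[281.00675111 208.53566269]]
[array([0.1245, 0.0129]), array([ 0.1245, -0.0149])] [array([0.1309, 0.0303]), array([ 0.1305, -0.0315])] [ 0.164  -0.0011]
[[280.92707872 271.17779951]]
[[281.17141977 238.84705963]]
```

```bash
python3 - <<'E'
import cv2
im=cv2.imread("pics/w19.png");c=cv2.resize(im[180:240,270:370],None,fx=8,fy=8,interpolation=cv2.INTER_CUBIC)
cv2.imwrite("pics/w19b.png",cv2.convertScaleAbs(c,alpha=2.2))
E
```

```text
(no output)
```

View pics/w19b.png

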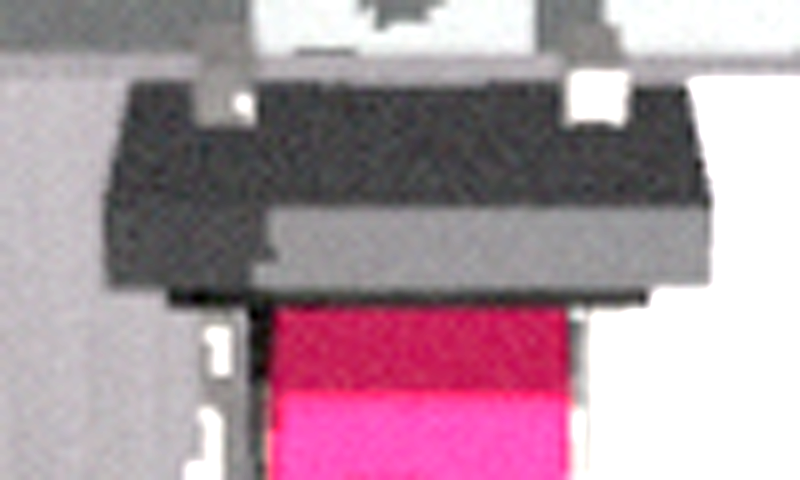

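```bash
python3 - <<'E'
from h import *
q=-.0955
def sf(p):
    d=p[:2]-[.6524,-.0567]; return np.array([d@[np.cos(q),np.sin(q)],d@[-np.sin(q),np.cos(q)]]).round(4)
T=np.load("s19.npy")
r=lambda U,V:(270+U/8,180+V/8)
for zs in(.0945,.0959,.0975):
    a=sf(onz("wrist",r(168,305),zs,T)),sf(onz("wrist",r(648,305),zs,T)); print(zs,a)
for zr in (.1115,.113,.1146):
    print(zr,sf(onz("wrist",r(272,390),zr,T)),sf(onz("wrist",r(568,390),zr,T)))
E
```

```text
0.0945 (array([0.1284, 0.0242]), array([ 0.1283, -0.0246]))
0.0959 (array([0.1287, 0.024 ]), array([ 0.1287, -0.0245]))
0.0975 (array([0.1292, 0.0239]), array([ 0.1291, -0.0244]))
0.1115 [0.1245 0.0129] [ 0.1244 -0.0158]
0.113 [0.1249 0.0128] [ 0.1249 -0.0157]
0.1146 [0.1254 0.0127] [ 0.1254 -0.0156]
```

```bash
python3 - <<'E'
from h import *
s=bot.get_state();print(s["force"],s["time_s"]);print(bot.hand_in())
E
```

```text
[-0.34602147  0.04193391 -0.65303661] 24.3
the job is handed in; nothing more can be done
None
```

The pink rack is loaded: it stands in the lane against the rubber stop with the flap down. I handed the job in at 24.3 s; it reports no verdict.

**What I did**
- I folded the flap down with closed fingertips until it bottomed out, pressing at about 21 N.
- I set the rack on the ramp, letting it pivot to the slope in the grip.
- I pushed it up from behind, first with closed fingers, then with the back of an opened finger.
- The tool cannot tilt in this interface, so I couldn't push it home from the front. I gripped the rack's leading end from above, between the scan head and the stop, and drew it the last 6.5 mm.

**Last checks**
- **Rack position:** the final wrist picture puts the gap to the rubber at about 0 mm, give or take 1 mm. The rack is about 1.5 mm off the lane middle and straight.
- **Contact with the stop:** while seating, the tool force rose to about 16 N with almost no further movement.
- **Flap and robot:** the flap looked fully down in the last scene picture. The gripper was open above the scanner and touching nothing.
- **Neighbours:** I saw no movement in the pictures, but I did not measure their positions.

**What went wrong:** during the opened-finger push I sent three small moves without checking between them. The tool force rose to about 46 N before I backed off. Pictures then showed the rack still about 7 mm short of the stop, so the load was most likely the finger links against the scan head. I can't rule out that this passed the 40 N limit for the arm or gripper body.

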